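Snap the hatch cover back into the soil mill

TASK

The soil mill has been cleaned: take the steel cover plate with the two ears out of the tray and press it into the sloping hatch bracket, each ear down its spring-clipped slot, until the plate sits flat and fully home. Let go of it, then swing the keeper bar all the way over the slot beside it. Leave the plain plate without ears, the bowl and the two rings where they are.

Things in the scene. Friction and masses are not known exactly. Their poses are not given: they have to be found in the camera images.
- cover: Loose steel hatch cover, 0.45-0.7 kg: plate 64 (x) x 100 (y) x 8 mm; from the middle of each end an ear, 20 mm wide (x), 8 thick, juts 16 mm along y (132 over ears). Mid-top a grip rib 12 thick (x), 50 long (y), its top 32 mm above the underside. Origin: centre of underside, z out of the ribbed face. Same after a half turn about z. Starts flat in the tray, rib up.
- bracket: Mill's sloping grey hatch bed, fixed; pose varies. Origin: centre of its flat floor, 105 mm above the table. x up the slope, y level from slot to slot, z the floor's outward normal, 30 deg off vertical towards low side -x. Cover home: underside on the floor, origins together, y along y (either way), z along z. At |y| 52.5-72 mm stand cheeks 32 mm high (z), 80 long (x), split at x=0 by the slots.
- slot_left (a point): Middle (x 0, y 62.25, z 14 mm in the bracket) of the +y ear slot, which is 25 mm wide (x), open at top and outer end, its bottom the bed's floor. Two rounded steel spring clips bulge from its side walls to a 17 mm gap at this height. They spread under 5-10 N of push along bracket -z in all (both slots) besides the cover's weight, which alone is not enough; they centre the ear and close again above it.
- slot_right (a point): The same for the -y slot (y -62.25 mm). Beyond it, 105-130 mm from the bracket's middle, a fixed flywheel, radius 68 mm, rises to 150 mm above the table.
- keeper (a joint): Angle of the keeper bar: 0 = closed, across the mouth of the +y slot, pointing down the slope; grows as it swings outward (to +y) about an axis along the bracket's z through bracket x 28, y 62.5 mm; limit 1.6 rad. Starts open at 0.9-1.5 rad, stays where it is left, turns under about 1 N at its post. The bar lies on the cheeks, 33-39 mm above the floor along bracket z.
- keeper_post (a point): Centre of the top end of the round steel post on the keeper bar: 14 mm across, 34 mm tall above the bar, parallel to the bracket's z, 55 mm from the pivot. In the bracket frame it lies at x = 28 - 55 cos(angle), y = 62.5 + 55 sin(angle), z = 73 mm.
- tray: Shallow white tray, fixed, 280 (x) x 200 (y) x 26 mm high, walls and floor 4 mm; origin at the centre of its underside. The two plates lie in it, one towards either short end; which is where differs.
- scraper: Plain steel plate without ears, loose, 64 (x) x 132 (y) x 8 mm with the same rib; origin at the centre of the underside. Bystander, in the tray.
- bowl: Steel bowl, 150 mm across, 60 mm high; origin under its centre. Bystander.
- ring_a: Metal sampling ring, 60 mm across, 35 mm high; origin under its centre. Bystander.
- ring_b: Second ring like it. Bystander.
There are look-alikes about, which are no part of the job. Leave any green or yellow look-alike of the cover alone.

How it is judged:
By the outcome, as a careful person would: the job done as asked, in the order asked, and still so for the second after the job is handed in, with the robot touching nothing.
It also fails if it takes over 51 s, if anything falls off the work surface, if the arm or the gripper's body presses on something with over 40 N, if the wrist force passes 120 N, or if a joint passes its speed limit or range.

ROBOT

A 7-joint arm with a two-finger parallel gripper is mounted at the origin on the work surface. World frame = base frame: x ahead of the robot, y to its left, z up, the work surface at z = 0. Lengths are in m, angles in rad, forces in N, time in s.
With the tool pointing down it reaches from about 0.425 to 0.95 m from the base axis. Payload 4.7 kg.
Tool frame: the origin (TCP) lies midway between the tips of the shut fingers; the grasp point (between the pads) lies env.grasp_offset behind it (env.grasp_offset is the distance from the TCP to the grasp point, in m); x points along the fingers, y is the direction in which the jaws open and shut, and the axes are right-handed (so a half turn about x gives the same grasp; the last joint's range is limited). The gripper opens to 85 mm and grips with 20 to 120 N. Pads are 22 mm wide; open, the fingers measure 114 mm over their backs; the gripper's body (76 mm by 85 mm) begins 54 mm behind the grasp point. The pads swing forward as they close: fully open they stand 13 mm farther back than shut.
Start: joints at [-1.225, 0.469, -0.049, 1.532, 0.024, 1.141, -0.082], TCP at [0.247, 0.628, 0.193] pointing down, gripper open.
Joint ranges: [-2.59, 2.59], [-0.33, 1.99], [-1.39, 1.29], [0.1, 2.45], [-1.04, 4.18], [0.21, 1.99], [-2.66, 2.66]. Speed limits (rad/s): [2.57, 2.57, 3.14, 3.14, 3.14, 3.14, 3.14].

INTERFACE

Orientations are given as a rotation vector (axis times angle).
In Python, from cell import read_state, cams, workorder, env gives the robot as it stands.
- The arm moves only by the tool carry_out, never from a script. Its argument "targets" is a list of rows, each a list of 4 numbers: the shift along the tool's x, y, z in mm, then the turn about the tool's x in rad. In form: [[x, y, z, yaw], ...]. A call has 1 to 12 rows; each row shifts and turns the commanded pose from where the row before left it, along the tool's axes as they then stand; what a row does not reach is not made up. A row lasts 1/12 s, in which the tool goes at most 41.7 mm and 7.16 degrees, less where a joint would pass 70% of its speed; a pose out of reach is approached as far as the arm can. A call is refused whole if a number of a shift passes 41.7 or a number of a turn 0.125, either way. A call with a gripper value outside its range is refused whole. "fingers" is the opening, from -1 (shut) to 1 (fully open), set as the call begins (left out, the last holds). The fingers move at their own pace and stop on an object; the grip force is fixed at half the most. Time passes only in rows, so rows that do not move let the fingers close. It gives the time, the measured TCP pose, the force and the opening at its end, in the units of the state.
- read_state(): the state, without advancing time (a new reading comes with each control period).
- cams.grab_frame(name): name is "scene" or "top"; returns the picture (480x640x3 uint8, red, green, blue); there is no depth.
- cams.calibration(name): a dict with "fx", "fy", "cx", "cy" (pixels), "dist" ([k1, k2, p1, p2, k3] as OpenCV has them; the pictures are not rectified), "origin" and "attitude" of the camera in the world. Camera axes: x right, y up, looking along -z (the intrinsics and any distortion apply to the point x, -y, -z); pixel columns grow to the right and rows downward; lengths in m; the calibration is good to about 2 mm. A picture is of the moment at which its call begins. calibration takes no time and is no camera call.
- workorder.job_done(): hands the job in, once; it reports no verdict.
The state is a dict: "t": time; "q": joint angles; "dq": joint speeds; "joint_efforts": joint torques, N m; "eef_pos": TCP position; "tool_rot": TCP orientation; "contact_force": force on the tool from outside, world axes, zero at the start; "wrist_torque": the same for the moment, N m; "opening": opening from 0.0 (shut) to 1.0 (fully open).
Only numpy, scipy, OpenCV 4.12 (cv2) and the standard library are available. Lean on these libraries where they do the work, as an engineer would, in place of code of your own. Each camera call takes 0.05 s, during which the arm holds its last target. There are 200 camera calls.

## Working session

There is one attempt and no reset: what is moved stays moved. The work goes in short steps, Python scripts to look and compute and a tool call to move; the robot and the scene stay as the last step left them, time stands still between calls to the robot, and variables do not carry over. Pictures are saved under pics/ and viewed, about 8 in all and at most 12, crops included, and the job is handed in when it is done.

Besides the shell and the picture viewer there is one more tool, called after ">>>" as name(argument=value, ...), one argument or row to a line, values as JSON. carry_out: Moves the arm, as the interface text tells. Its arguments: {"type":"object","properties":{"targets":{"type":"array","items":{"type":"array","items":{"type":"number"}}},"fingers":{"type":"number"}},"required":["targets"]}

```bash
ls; mkdir -p pics
python3 - <<'E'
from cell import read_state,cams,workorder,env
import cv2
print(read_state()); print(env.grasp_offset)
for n in("scene","top"):
    print(n,cams.calibration(n)); cv2.imwrite(f"pics/{n}0.png",cams.grab_frame(n)[:,:,::-1])
E
```

```text
pics
{'t': 0.0, 'q': array([-1.22491471,  0.46944776, -0.04858967,  1.53370674,  0.02410061,
        1.14099249, -0.08229249]), 'dq': array([-7.96762103e-04,  3.59278623e-04,  5.50025287e-04, -1.12979626e-03,
        5.75668619e-05, -7.42224899e-04, -4.64893389e-04]), 'joint_efforts': array([-3.16854330e-04, -5.10297883e+01, -4.67055256e-02, -2.37710005e+01,
        1.07339394e-02,  7.50287552e-03,  5.88557342e-06]), 'eef_pos': array([0.24684963, 0.6275297 , 0.19215179]), 'tool_rot': array([ 0.29248887,  1.55101869, -0.29556184]), 'contact_force': array([-1.06286688,  0.2408369 ,  0.00493144]), 'wrist_torque': array([ 0.03445531,  0.00526504, -0.02377943]), 'opening': 0.9961952871545072}
0.0187
scene {'fx': 487.2654579407174, 'fy': 487.2654579407174, 'cx': 313.1246929662209, 'cy': 230.72856120320085, 'dist': array([0.03418623, 0.        , 0.        , 0.        , 0.        ]), 'origin': array([ 1.34134849, -0.0196005 ,  0.93267593]), 'attitude': array([0.61200861, 0.52517782, 1.36573274])}
top {'fx': 492.07792982980925, 'fy': 492.07792982980925, 'cx': 313.73066576292234, 'cy': 245.99134685062808, 'dist': array([-0.04005265,  0.        ,  0.        ,  0.        ,  0.        ]), 'origin': array([0.55972971, 0.09677867, 1.08399018]), 'attitude': array([ 0.04246926, -0.03078104, -1.58857718])}
```

View pics/scene0.png

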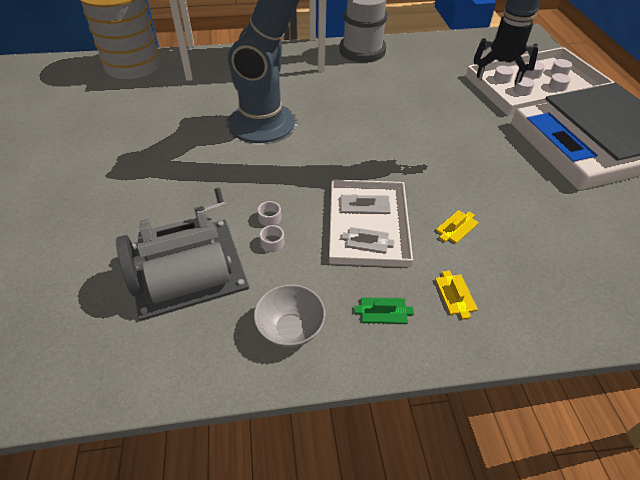

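View pics/top0.png

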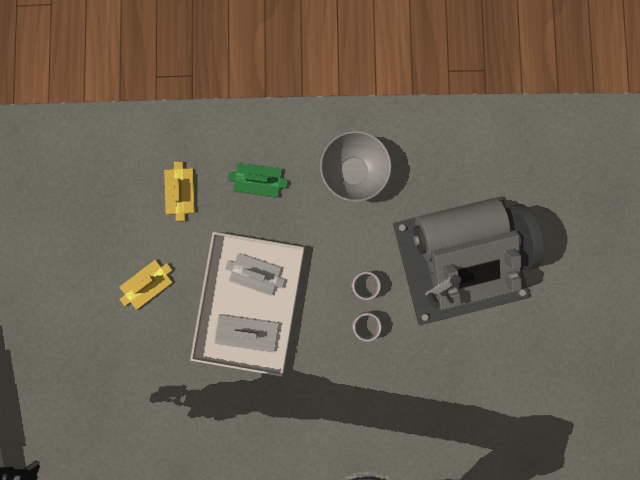

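The scene view shows the mill at about (180,265), and the tray at (370,222) with the eared cover nearest the camera. In the top view the eared cover is at (256,273), the plain scraper at (248,332) and the bracket at about (478,275), with the flywheel to its right and the keeper to its left.

Run:
```python
import cv2,numpy as np
t=cv2.imread("pics/top0.png");s=cv2.imread("pics/scene0.png")
def c(im,x,y,w,h,f): return cv2.resize(im[y:y+h,x:x+w],None,fx=f,fy=f,interpolation=cv2.INTER_CUBIC)
a=np.clip(c(t,400,195,160,120,5)*1.6,0,255);cv2.imwrite("pics/tb.png",a)
a=np.clip(c(s,110,180,150,120,5)*1.6,0,255);cv2.imwrite("pics/sb.png",a)
a=np.vstack([c(t,190,230,130,75,4.6),c(s,325,185,130,75,4.6)][:2]);cv2.imwrite("pics/cov.png",a[:600])
print(a.shape)
```

```text
(690, 598, 3)[ WARN:0@0.093] global loadsave.cpp:1063 imwrite_ Unsupported depth image for selected encoder is fallbacked to CV_8U.
```

View pics/tb.png

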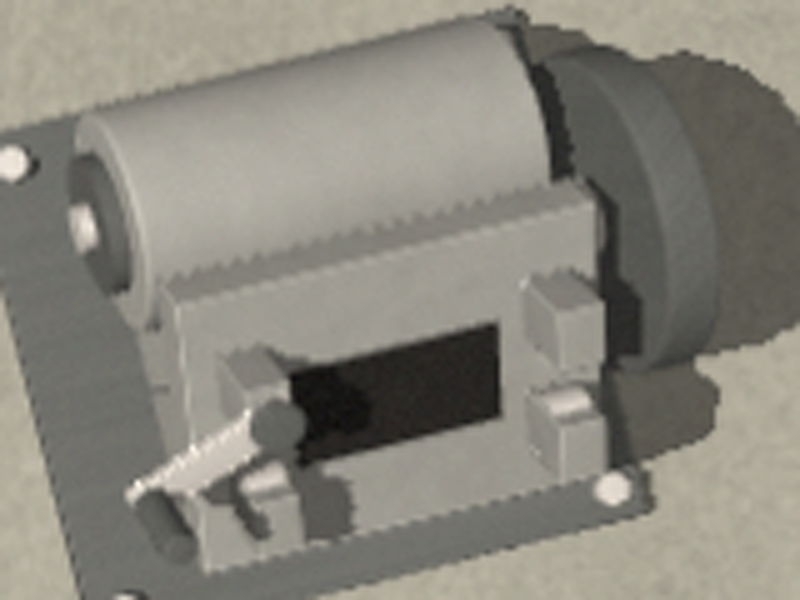

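View pics/sb.png

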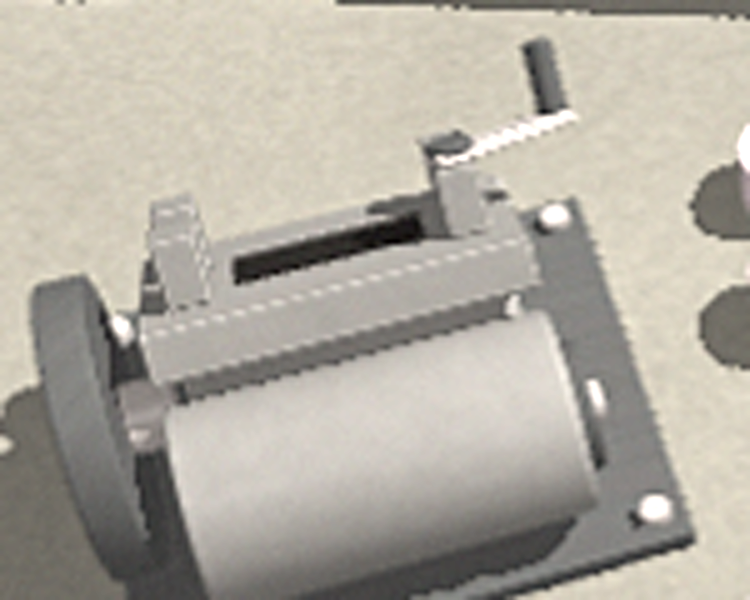

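Run:
```python
import cv2
a=cv2.imread("pics/cov.png");print(a.shape)
```

```text
(600, 598, 3)
```

View pics/cov.png

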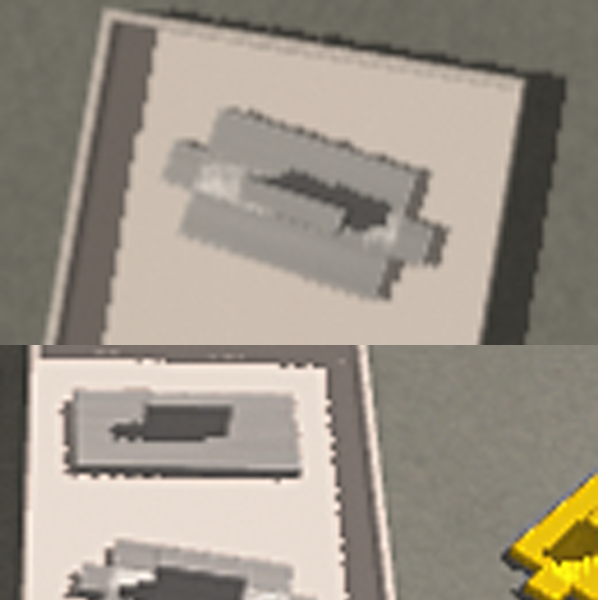

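Top crop: right-hand cheeks run about x 525–605 and y 272–480, the dark hatch opening spans (290–500, 322–465), and the keeper pivot is at about (275,425) with its post top at about (178,548). Scene crop: post top at (538,45), opening at (233–422, 215–280). The cover crop shows the ears running from (165,165) to (445,250), and the rib's long side along the ears. Now I'll fit the poses.

```bash
cat > h.py <<'E'
import numpy as np,cv2
from scipy.spatial.transform import Rotation as R
from scipy.optimize import least_squares
from cell import cams,read_state,env
def proj(n,P):
    c=cams.calibration(n);A=R.from_rotvec(c["attitude"]).as_matrix()
    p=(np.atleast_2d(P)-c["origin"])@A; p=p*[1,-1,-1]
    K=np.array([[c["fx"],0,c["cx"]],[0,c["fy"],c["cy"]],[0,0,1]])
    return cv2.projectPoints(p,np.zeros(3),np.zeros(3),K,c["dist"])[0][:,0]
def brk(p): # x,y,z,yaw
    return R.from_euler("z",p[3])*R.from_euler("y",-30,degrees=True),np.array(p[:3])
def tow(p,P):
    r,o=brk(p);return r.apply(np.atleast_2d(P)/1000)+o
E
cat > fit.py <<'E'
from h import *
T=lambda u,v:[400+(u+.5)/5-.5,195+(v+.5)/5-.5]
S=lambda u,v:[110+(u+.5)/5-.5,180+(v+.5)/5-.5]
ob=[("top",(40,-72,32),T(605,308)),("top",(12.5,-72,32),T(604,365)),("top",(-12.5,-72,32),T(605,415)),("top",(-40,-72,32),T(606,470)),
("top",(40,-52.5,0),T(522,285)),("top",(12.5,-52.5,0),T(530,340)),("top",(-12.5,-52.5,0),T(527,395)),
("top",(-40,52.5,32),T(303,540)),("top",(-12.5,52.5,32),T(298,488)),
("scene",(40,-72,32),S(155,243)),("scene",(40,-52.5,32),S(193,235))]
op=[("top",(1,1),T(290,372)),("top",(1,-1),T(498,322)),("top",(-1,-1),T(500,415)),
("scene",(1,1),S(422,236)),("scene",(1,-1),S(235,282)),("scene",(-1,-1),S(233,258))]
po=[("top",T(178,548)),("scene",S(538,43))]
def res(p):
    out=[]
    for n,P,m in ob: out.append(proj(n,tow(p,P))[0]-m)
    for n,s,m in op: out.append(proj(n,tow(p,(s[0]*p[4],s[1]*p[5],0)))[0]-m)
    for n,m in po: out.append(proj(n,tow(p,(28-55*np.cos(p[6]),62.5+55*np.sin(p[6]),73)))[0]-m)
    return np.ravel(out)
f=least_squares(res,[.5,-.22,.105,-.2,25,40,1.2],loss="soft_l1",x_scale=[.01,.01,.01,.1,5,5,.3])
print(f.x.round(4));print(f.fun.reshape(-1,2).round(1).tolist())
def draw(im,n,x0,y0,k,p,keep):
    q=lambda P:[(int((a[0]-x0+.5)*k-.5),int((a[1]-y0+.5)*k-.5)) for a in proj(n,tow(p,P))]
    for sy in(1,-1):
      for a,b in((12.5,40),(-40,-12.5)):
        for z in(0,32):
            cv2.polylines(im,[np.array(q([(a,sy*52.5,z),(b,sy*52.5,z),(b,sy*72,z),(a,sy*72,z)]))],True,(0,0,255) if z else (0,255,0),1)
    c,s=np.cos(keep),np.sin(keep)
    e=q([(28,62.5,39),(28-55*c,62.5+55*s,39),(28-55*c,62.5+55*s,73)])
    cv2.polylines(im,[np.array(e)],False,(255,0,0),1)
    cv2.circle(im,q([(0,0,0)])[0],4,(0,255,255),-1)
if __name__=="__main__":
    a=cv2.imread("pics/tb.png");b=cv2.imread("pics/sb.png")
    draw(a,"top",400,195,5,f.x,f.x[6]);draw(b,"scene",110,180,5,f.x,f.x[6])
    cv2.imwrite("pics/ov.png",cv2.resize(np.hstack([a[170:600,100:650],b[0:430,80:630]]),None,fx=.72,fy=.72))
E
python3 fit.py
python3 - <<'E'
from h import *
T=lambda u,v:[190+(u+.5)/4.6-.5,230+(v+.5)/4.6-.5]
# plate corners (half x, half y, z) guess: ears along image right
ob=[((32,50,8),T(228,108)),((32,-50,8),T(424,168)),((-32,-50,8),T(388,298)),((-32,50,8),T(182,233)),((0,66,8),T(172,165)),((0,-66,8),T(440,246))]
def res(p):
    r=R.from_euler("z",p[2]);return np.ravel([proj("top",r.apply(np.array(P)/1000)+[p[0],p[1],.004])[0]-m for P,m in ob])
f=least_squares(res,[.5,.2,0.]);print(f.x,f.fun.round(1))
s=read_state();print(R.from_rotvec(s["tool_rot"]).as_matrix().round(3))
# scene check
p=f.x;r=R.from_euler("z",p[2])
print(proj("scene",r.apply(np.array([o[0] for o in ob])/1000)+[p[0],p[1],.004]).round(1))
E
```

```text
[ 0.5451 -0.2239  0.1046  0.2014 21.3651 42.6029  1.1302]
[[0.6, -0.7], [0.7, 0.2], [0.5, 1.0], [0.2, 1.7], [-0.1, -1.5], [-1.5, -0.5], [-0.8, -0.9], [-0.1, 1.6], [0.2, 0.5], [-1.7, 0.1], [-0.0, -0.5], [-0.2, -0.2], [-0.0, 0.4], [-0.1, -0.1], [1.0, 0.4], [0.2, 0.3], [0.6, 0.0], [0.4, -0.2], [0.0, 0.2]]
[ 0.55153069  0.23109665 -0.3158115 ] [-0.6 -0.1  0.5  0.3 -0.4  0.2  0.6  0.8  0.2 -0.7 -0.3 -0.4]
[[-0.001  0.366  0.931]
 [-0.002  0.931 -0.366]
 [-1.    -0.002  0.   ]]
[[385.5 251. ]
 [345.3 245.4]
 [348.7 226.9]
 [387.5 232.2]
 [392.9 242.3]
 [340.8 235.1]]
```

View pics/ov.png

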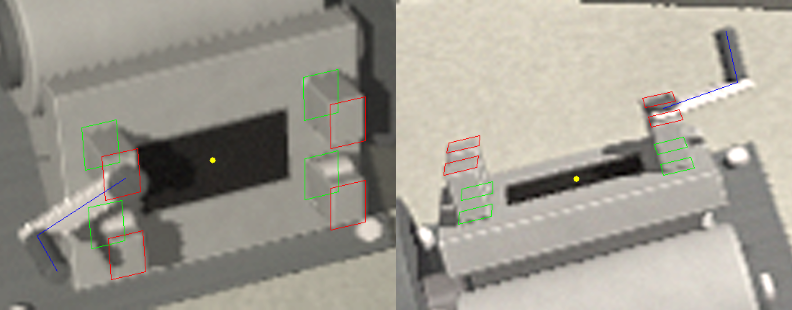

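The overlay fits the opening and cheeks to about 1 px, with some systematic error along the slope. I'll refine by edge alignment in both views.

```bash
cat > ref.py <<'E'
from h import *
import sys
from scipy.ndimage import map_coordinates
def box(x0,x1,y0,y1):
    c={(i,j,k):(x,y,z) for i,x in enumerate((x0,x1)) for j,y in enumerate((y0,y1)) for k,z in enumerate((0,32))}
    return c
def seg(p,q,n=30): 
    t=np.linspace(.08,.92,n)[:,None];return np.array(p)*(1-t)+np.array(q)*t
E={"top":[],"scene":[]}
for a,b in((12.5,40),(-40,-12.5)):   # right cheeks, inner at -52.5, outer -72
    t=[(a,-52.5,32),(b,-52.5,32),(b,-72,32),(a,-72,32)]
    for i in range(4): E["top"].append(seg(t[i],t[(i+1)%4]))
    E["top"]+= [seg((a,-52.5,0),(b,-52.5,0)),seg((b,-52.5,0),(b,-52.5,32)),seg((a,-52.5,0),(a,-52.5,32))]
E["top"]+=[seg((40,-52.5,0),(40,-72,0))]
t=[(-40,52.5,32),(-12.5,52.5,32)];E["top"].append(seg(*t)); E["top"].append(seg((-40,52.5,32),(-40,72,32)))
for y0,y1 in((-52.5,-72),(52.5,72)):
    E["scene"]+=[seg((40,y0,0),(40,y0,32)),seg((40,y0,0),(40,y1,0))]
    if y0<0:E["scene"]+=[seg((40,y1,0),(40,y1,32)),seg((40,y0,32),(40,y1,32)),seg((12.5,y0,32),(40,y0,32))]
G={}
for n in E:
    g=cv2.cvtColor(cv2.imread(f"pics/{n}0.png"),cv2.COLOR_BGR2LAB)[:,:,0].astype(float)
    g=cv2.GaussianBlur(g,(0,0),.8);G[n]=np.minimum(np.hypot(cv2.Sobel(g,-1,1,0),cv2.Sobel(g,-1,0,1)),60)
def cost(p,sep=False):
    s={}
    for n in E:
        P=list(E[n]); hx,hy=p[4:6]
        O=[(hx,hy,0),(hx,-hy,0),(-hx,-hy,0),(-hx,hy,0)]
        P+= [seg(O[0],O[1]),seg(O[1],O[2]),seg(O[2],O[3])] if n=="top" else [seg(O[0],O[1]),seg(O[1],O[2])]
        u=proj(n,tow(p,np.vstack(P)));s[n]=map_coordinates(G[n],[u[:,1],u[:,0]],order=1).mean()
    return s if sep else -s["top"]-s["scene"]
from scipy.optimize import minimize
p0=np.array([.5451,-.2239,.1046,.2014,21.4,42.6])
best=None;rng=np.random.default_rng(0);sc=np.array([.004,.004,.002,.03,1,1])
for zf in(True,False):
  rs=[]
  for i in range(25):
    x0=p0+sc*rng.normal(size=6)*(i>0)
    if zf:x0[2]=.105;fn=lambda d:cost(np.r_[(x0+sc*d)[:2],.105,(x0+sc*d)[3:]])
    else:fn=lambda d:cost(x0+sc*d)
    r=minimize(fn,np.zeros(6),method="Nelder-Mead",options=dict(maxiter=500,initial_simplex=np.vstack([np.zeros(6),np.eye(6)*.7])))
    rs.append((r.fun,x0+sc*r.x))
  rs.sort(key=lambda a:a[0])
  for f,x in rs[:4]:print(zf,round(f,2),x.round(4))
p=rs[0][1]
print(cost(p0,1),cost(p,1))
from fit import draw
a=cv2.imread("pics/tb.png");b=cv2.imread("pics/sb.png")
draw(a,"top",400,195,5,p,1.13);draw(b,"scene",110,180,5,p,1.13)
cv2.imwrite("pics/ov2.png",np.vstack([cv2.resize(a[250:600,100:650],(700,445)),cv2.resize(b[90:330,80:630],(700,305))])[:,:][:750])
o=cv2.imread("pics/ov2.png");cv2.imwrite("pics/ov2.png",cv2.resize(o,None,fx=.8,fy=.8,interpolation=cv2.INTER_AREA))
E
python3 ref.py|tail -9
```

```text
Traceback (most recent call last):
  File "ref.py", line 40, in <module>
    r=minimize(fn,np.zeros(6),method="Nelder-Mead",options=dict(maxiter=500,initial_simplex=np.vstack([np.zeros(6),np.eye(6)*.7])))
  File "ref.py", line 38, in <lambda>
    if zf:x0[2]=.105;fn=lambda d:cost(np.r_[(x0+sc*d)[:2],.105,(x0+sc*d)[3:]])
                                 ~~~~^^^^^^^^^^^^^^^^^^^^^^^^^^^^^^^^^^^^^^^^^
  File "ref.py", line 29, in cost
    u=proj(n,tow(p,np.vstack(P)));s[n]=map_coordinates(G[n],[u[:,1],u[:,0]],order=1).mean()
  File "h.py", line 6, in proj
    c=cams.calibration(n);A=R.from_rotvec(c["attitude"]).as_matrix()
ValueError: time passes only in moves, steps and waits
```

```bash
sed -i 's/^def proj/CAL={n:cams.calibration(n) for n in("scene","top")}\ndef proj/; s/c=cams.calibration(n);A/c=CAL[n];A/' h.py; time python3 ref.py|tail -9
```

```text
True -89.18 [ 0.5462 -0.2255  0.0924  0.2075 23.136  39.9057]
True -89.18 [ 0.5462 -0.2255  0.1074  0.2075 23.0758 42.3321]
False -91.73 [ 0.5452 -0.2264  0.1014  0.2185 21.6327 41.0541]
False -91.73 [ 0.5451 -0.2264  0.1014  0.2186 21.615  41.0475]
False -91.73 [ 0.5452 -0.2264  0.1015  0.2185 21.6772 41.0826]
False -91.73 [ 0.5452 -0.2264  0.1014  0.2185 21.6182 40.4331]
{'top': np.float64(44.40837249926581), 'scene': np.float64(42.497854874476026)} {'top': np.float64(44.75911466226519), 'scene': np.float64(46.97367349930103)}
[ 0.5451 -0.2239  0.1046  0.2014 21.3651 42.6029  1.1302]
[[0.6, -0.7], [0.7, 0.2], [0.5, 1.0], [0.2, 1.7], [-0.1, -1.5], [-1.5, -0.5], [-0.8, -0.9], [-0.1, 1.6], [0.2, 0.5], [-1.7, 0.1], [-0.0, -0.5], [-0.2, -0.2], [-0.0, 0.4], [-0.1, -0.1], [1.0, 0.4], [0.2, 0.3], [0.6, 0.0], [0.4, -0.2], [0.0, 0.2]]
real	0m54.184s
user	0m54.377s
sys	0m0.153s
```

View pics/ov2.png

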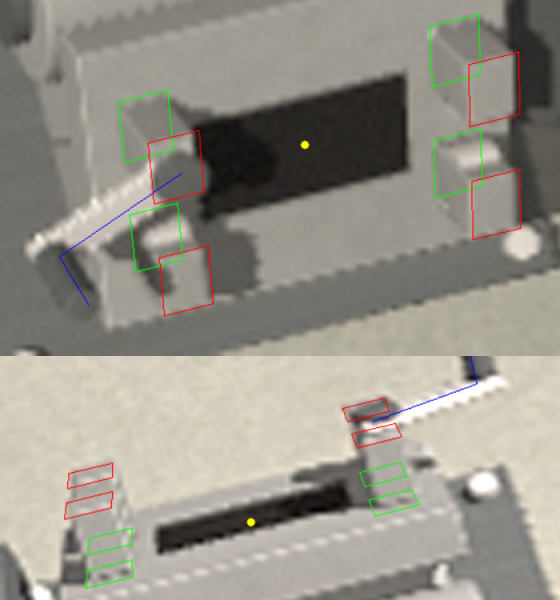

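The refined fits agree to about 2 mm: bracket near (0.545, −0.2255, 0.105) with yaw about 0.21. The opening's centre coincides with the fitted origin. Next I'll resolve the yaw and plan the first move.

```bash
cat > mv.py <<'E'
from h import *
import sys
# mv.py x y z jawangle : total shift in tool axes (mm) and turn, jaw angle = heading of tool y
x,y,z,a=map(float,sys.argv[1:5])
s=read_state();M=R.from_rotvec(s["tool_rot"]).as_matrix()
d=(np.array([x,y,z])-s["eef_pos"])*1000@M
cur=np.arctan2(M[1,1],M[0,1]);t=(cur-a+np.pi/2)%np.pi-np.pi/2
print("t",round(s["t"],2),"pos",s["eef_pos"].round(4),"jaw",round(cur,4),"q7",s["q"][6].round(2),"F",s["contact_force"].round(1),"open",round(s["opening"],3))
print("shift",d.round(1),"norm",np.linalg.norm(d).round(),"turn",round(t,4))
E
python3 - <<'E'
from h import *
for yw in(.19,.2,.21,.22,.23):
    p=[.5453,-.2255,.105,yw]
    for P in([(45,80,0),(45,-80,0)],[(-45,80,0),(-45,-80,0)]):
        o=[]
        for n in("top","scene"):
            q=proj(n,tow(p,P));d=q[1]-q[0];o.append(round(d[1]/d[0],4))
        print(yw,o)
E
python3 mv.py .5515 .2311 .12 1.255
```

```text
0.19 [np.float64(-0.2136), np.float64(-0.2309)]
0.19 [np.float64(-0.2157), np.float64(-0.2258)]
0.2 [np.float64(-0.2242), np.float64(-0.2382)]
0.2 [np.float64(-0.2264), np.float64(-0.2329)]
0.21 [np.float64(-0.2349), np.float64(-0.2455)]
0.21 [np.float64(-0.237), np.float64(-0.2401)]
0.22 [np.float64(-0.2456), np.float64(-0.2528)]
0.22 [np.float64(-0.2478), np.float64(-0.2472)]
0.23 [np.float64(-0.2563), np.float64(-0.2602)]
0.23 [np.float64(-0.2586), np.float64(-0.2544)]
t 0.1 pos [0.2469 0.6276 0.1922] jaw 1.196 q7 -0.08 F [ 0.6  0.  -0.1] open 0.996
shift [  72.7 -257.3  428.6] norm 505.0 turn -0.059
```

>>> carry_out(
  targets=[
    [2,-20,33,0],
    [2,-20,33,0],
    [2,-20,33,0],
    [2,-20,33,0],
    [2,-20,33,0],
    [2,-20,33,0],
    [2,-20,33,0],
    [2,-20,33,0],
    [2,-20,33,0],
    [2,-20,33,0],
    [2,-20,33,0],
    [2,-20,33,0],
  ],
  fingers=1,
)

```text
t: 1.1
eef_pos: [0.5283, 0.2581, 0.1688]
tool_rot: [0.294, 1.551, -0.294]
contact_force: [-0.3, -0.3, 0.0]
opening: 1.0
```

```bash
python3 mv.py .5515 .2311 .06 1.255
```

```text
t 1.1 pos [0.5283 0.2581 0.1688] jaw 1.1961 q7 0.71 F [-0.3 -0.3  0. ] open 1.0
shift [108.8 -16.6  31.5] norm 115.0 turn -0.0589
```

>>> carry_out(
  targets=[
    [20,-5,10,0],
    [20,-6,11,0],
    [20,-6,11,0],
    [20,0,0,-0.059],
    [20,0,0,0],
    [8,0,0,0],
    [0,0,0,0],
  ],
)

```text
t: 1.68
eef_pos: [0.5494, 0.2316, 0.0588]
tool_rot: [0.246, 1.561, -0.25]
contact_force: [-1.3, 0.2, -0.1]
opening: 0.999
```

```bash
python3 mv.py .5515 .2311 .014 1.255
python3 - <<'E'
from h import *
t=cams.grab_frame("top")[:,:,::-1];s=cams.grab_frame("scene")[:,:,::-1]
c=lambda im,x,y:cv2.resize(im[y:y+110,x:x+130],None,fx=4,fy=4,interpolation=cv2.INTER_CUBIC)
cv2.imwrite("pics/g1.png",cv2.resize(np.hstack([c(t,190,215),c(s,310,170)]),None,fx=.76,fy=.76))
E
```

```text
t 1.68 pos [0.5494 0.2316 0.0588] jaw 1.255 q7 0.83 F [-1.3  0.2 -0.1] open 0.999
shift [44.8  0.4  2.3] norm 45.0 turn -0.0
```

View pics/g1.png

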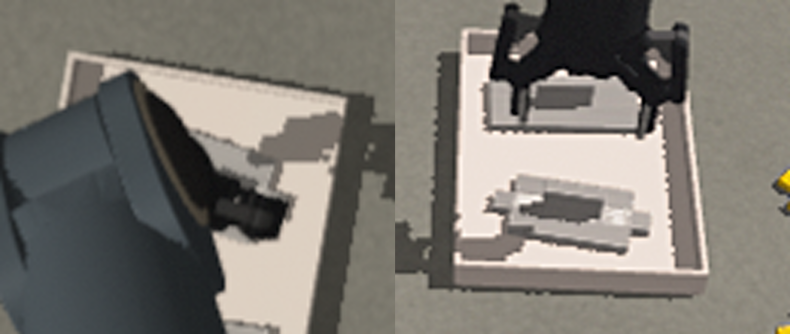

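The picture shows the open fingers straddling the rib. In the scene view the fingertips are at about (350,207) and (392,214), and parallax should explain the offset. I'll check that numerically.

Run:
```python
from h import *
s=read_state();M=R.from_rotvec(s["tool_rot"]).as_matrix()
for b in(-.013,):
  print(proj("scene",[s["eef_pos"]+M@[b,k*.0425,0] for k in(1,-1)]))
r=R.from_euler("z",-.3158)
P=np.array([(32,50,8),(32,-50,8),(-32,-50,8),(-32,50,8),(0,66,8),(0,-66,8),(0,25,32),(0,-25,32)])/1000
print(proj("scene",r.apply(P)+[.5515,.2311,.004]).round(1))
g=cams.grab_frame("scene");
m=g[215:260,335:405].mean(2); 
c=lambda u,v:[310+(u-395)/3.04,170+v/3.04]
for q in((517,177),(640,190),(632,250),(512,232),(650,222),(490,203)):print(np.round(c(*q),1))
```

```text
[[387.10790155 223.86075376]
 [352.20182791 219.20788608]]
[[385.5 251. ]
 [345.3 245.3]
 [348.7 226.9]
 [387.5 232.2]
 [392.9 242.3]
 [340.8 235.1]
 [377.6 233.6]
 [357.5 230.9]]
[350.1 228.2]
[390.6 232.5]
[388.  252.2]
[348.5 246.3]
[393.9 243. ]
[341.2 236.8]
```

Run:
```python
from h import *
s=read_state();M=R.from_rotvec(s["tool_rot"]).as_matrix()
tt=lambda u,v:[190+u/3.04,215+v/3.04]; ts=lambda u,v:[310+(u-395)/3.04,170+v/3.04]
for a,b in(((272,240),(517,113)),((290,200),(517,100)),((280,220),(517,113))):
    f=least_squares(lambda P:np.r_[proj("top",P)[0]-tt(*a),proj("scene",P)[0]-ts(*b)],[.55,.2,.07])
    print(f.x.round(4),f.fun.round(1),(M.T@(f.x-s["eef_pos"])*1000).round(1))
```

```text
[0.5117 0.1811 0.0909] [-3.3 -0.5 -4.   0.1] [-28.7 -61.7 -22.1]
[0.5394 0.1688 0.1337] [-4.9 -0.7 -6.   0.2] [-71.5 -64.8   8.1]
[0.5256 0.1757 0.1051] [-4.  -0.6 -4.8  0.1] [-43.  -62.5  -7.3]
```

>>> carry_out(
  targets=[
    [15,1,2,0],
    [12,0,0.5,0],
    [10,0,0,0],
    [8,0,0,0],
    [0,0,0,0],
  ],
)

```text
t: 2.25
eef_pos: [0.5526, 0.232, 0.0145]
tool_rot: [0.246, 1.559, -0.249]
contact_force: [-1.0, -0.5, 0.7]
opening: 1.001
```

```bash
python3 mv.py .552 .232 .014 1.255
python3 - <<'E'
from h import *
s=cams.grab_frame("scene")[:,:,::-1]
cv2.imwrite("pics/g2.png",cv2.resize(s[185:275,320:440],None,fx=6,fy=6,interpolation=cv2.INTER_CUBIC))
E
```

```text
t 2.25 pos [0.5526 0.232  0.0145] jaw 1.2552 q7 0.84 F [-1.  -0.5  0.7] open 1.001
shift [ 0.5 -0.2 -0.6] norm 1.0 turn 0.0002
```

View pics/g2.png

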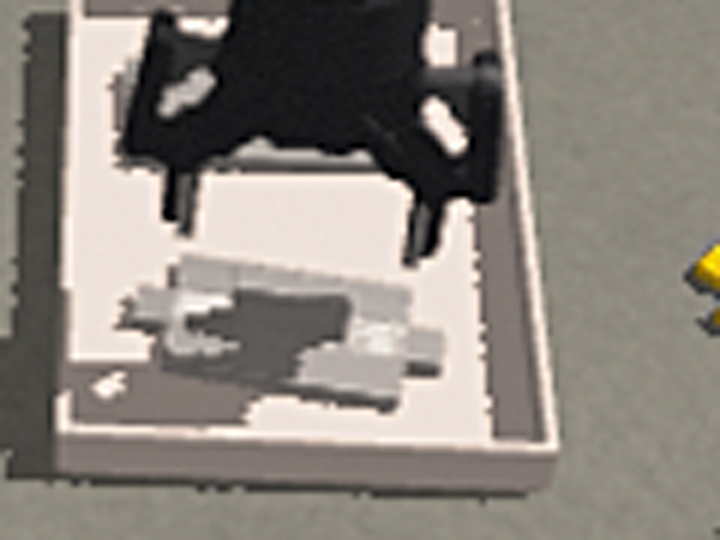

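The close-up has the fingertips at scene pixels of about (350,224) and (389,229), with the rib at about (367,236). They look short of the rib, so I'll compute what they should project to before closing.

Run:
```python
from h import *
s=read_state();M=R.from_rotvec(s["tool_rot"]).as_matrix();e=s["eef_pos"]
cr=lambda n,q:((q-np.array([320,185]))*6).round()
for dx in(-.013,-.03):
  for w in(-.011,0,.011):
    print(dx,w,cr("s",proj("scene",[e+M@[dx,k,w] for k in(.057,.0425,-.0425,-.057)])).tolist())
r=R.from_euler("z",-.3158)
P=np.array([(6,25,32),(6,-25,32),(-6,-25,32),(-6,25,32),(32,50,8),(-32,50,8)])/1000
print(cr("s",proj("scene",r.apply(P)+[.5515,.2311,.004])).tolist())
t=cams.grab_frame("top")[:,:,::-1];cv2.imwrite("pics/g3.png",cv2.resize(t[225:325,200:330],None,fx=6,fy=6,interpolation=cv2.INTER_CUBIC))
q=[proj("top",e+M@[-.013,k,w])[0] for k in(-.0425,-.057) for w in(-.011,.011)]
print(((np.array(q)-[200,225])*6).round().tolist())
print(((proj("top",r.apply(P)+[.5515,.2311,.004])-[200,225])*6).round().tolist())
```

```text
-0.013 -0.011 [[426.0, 298.0], [392.0, 294.0], [189.0, 266.0], [155.0, 261.0]]
-0.013 0 [[425.0, 318.0], [389.0, 313.0], [186.0, 285.0], [151.0, 280.0]]
-0.013 0.011 [[423.0, 337.0], [387.0, 333.0], [182.0, 304.0], [148.0, 299.0]]
-0.03 -0.011 [[432.0, 271.0], [396.0, 266.0], [192.0, 238.0], [157.0, 234.0]]
-0.03 0 [[430.0, 290.0], [394.0, 285.0], [188.0, 257.0], [154.0, 253.0]]
-0.03 0.011 [[428.0, 310.0], [392.0, 305.0], [185.0, 277.0], [150.0, 272.0]]
[[344.0, 302.0], [223.0, 286.0], [227.0, 265.0], [347.0, 281.0], [393.0, 396.0], [405.0, 283.0]]
[[431.0, 353.0], [450.0, 294.0], [470.0, 365.0], [488.0, 306.0]]
[[266.0, 256.0], [400.0, 298.0], [390.0, 330.0], [256.0, 289.0], [231.0, 168.0], [179.0, 336.0]]
```

View pics/g3.png

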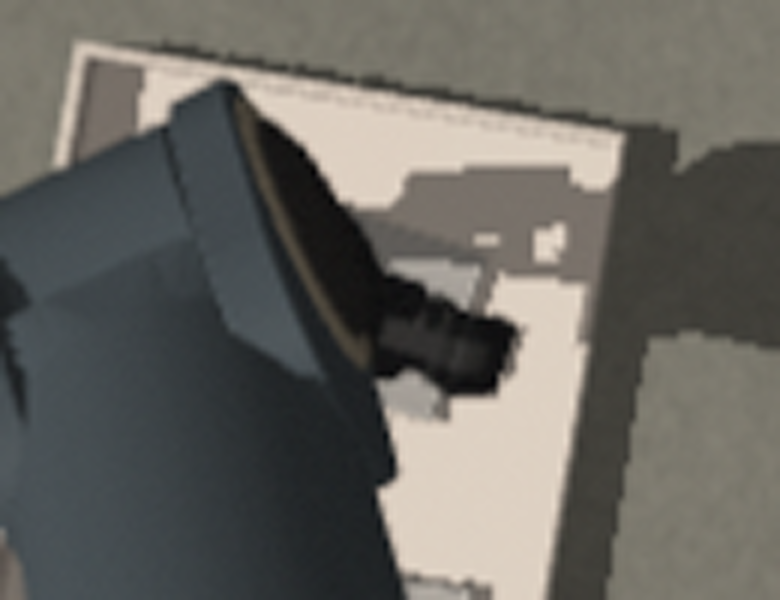

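The top view puts the finger about level with the rib axis, but in the scene view the tips look higher than predicted. Closing here is harmless either way, and the opening will tell me which it is.

>>> carry_out(
  targets=[
    [0,0,0,0],
    [0,0,0,0],
    [0,0,0,0],
    [0,0,0,0],
    [0,0,0,0],
    [0,0,0,0],
  ],
  fingers=-1,
)

```text
t: 2.85
eef_pos: [0.5541, 0.2325, 0.0164]
tool_rot: [0.248, 1.556, -0.248]
contact_force: [-0.0, 0.2, -0.6]
opening: 0.142
```

>>> carry_out(
  targets=[
    [0,0,0,0],
    [0,0,0,0],
    [0,0,0,0],
  ],
)

```text
t: 3.1
eef_pos: [0.5539, 0.2325, 0.0162]
tool_rot: [0.248, 1.557, -0.248]
contact_force: [0.1, -0.2, 0.7]
opening: -0.002
```

```bash
python3 mv.py .552 .232 .014 1.255
python3 - <<'E'
from h import *
g=cams.grab_frame("scene");t=cams.grab_frame("top")
cv2.imwrite("pics/s_shut.png",g[:,:,::-1]);cv2.imwrite("pics/t_shut.png",t[:,:,::-1])
# dark gripper pixels in the crop: lowest dark rows per column
m=(g.max(2)<45)
for c in range(340,400,2):
    r=np.where(m[185:275,c])[0]
    print(c,(r.max()+185 if len(r) else None),end="; ")
s=read_state();print("\nTCP px",proj("scene",s["eef_pos"]))
E
```

```text
t 3.1 pos [0.5539 0.2325 0.0162] jaw 1.255 q7 0.84 F [ 0.1 -0.2  0.7] open -0.002
shift [ 2.2 -1.1 -1.7] norm 3.0 turn -0.0
340 None; 342 None; 344 None; 346 None; 348 204; 350 207; 352 209; 354 212; 356 213; 358 216; 360 216; 362 216; 364 216; 366 227; 368 219; 370 223; 372 219; 374 227; 376 219; 378 218; 380 219; 382 219; 384 218; 386 217; 388 215; 390 214; 392 213; 394 211; 396 210; 398 208; 
TCP px [[367.58716461 238.24029482]]
```

Shut fully, so nothing was gripped. I'll look at both views side by side.

Run:
```python
import cv2,numpy as np
s=cv2.imread("pics/s_shut.png")[165:265,325:415];t=cv2.imread("pics/t_shut.png")[235:335,205:295]
f=lambda a:np.clip(cv2.resize(a,None,fx=4.4,fy=6,interpolation=cv2.INTER_CUBIC).astype(float)*1.0,0,255)
f2=lambda a:255*(cv2.resize(a,None,fx=4.4,fy=6,interpolation=cv2.INTER_CUBIC)/255.)**.55
cv2.imwrite("pics/shut.png",np.hstack([f2(s),f2(t)]).astype(np.uint8))
```

```text
(no output)
```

View pics/shut.png

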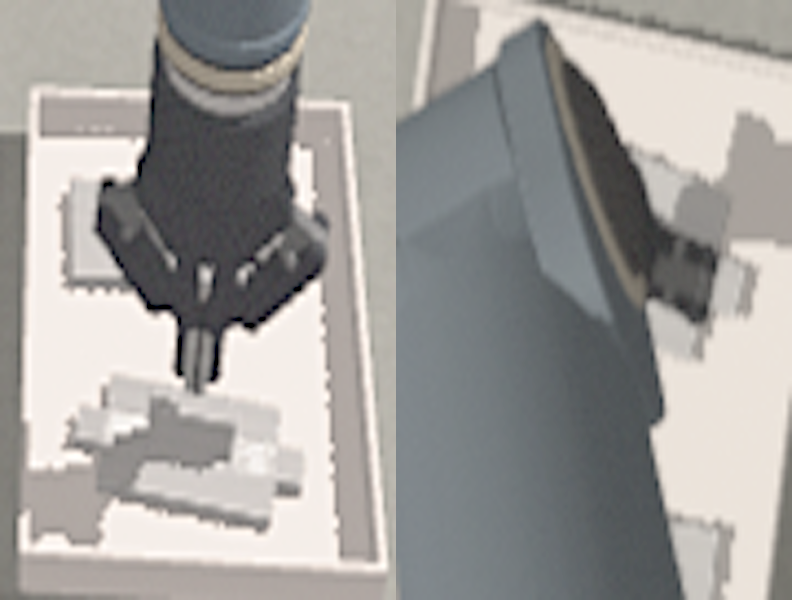

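Run:
```python
from h import *
s=read_state();M=R.from_rotvec(s["tool_rot"]).as_matrix();e=s["eef_pos"]
tt=lambda u,v:[205+(u-396)/4.4,235+v/6]; ts=lambda u,v:[325+u/4.4,165+v/6]
for a,b in(((712,275),(96,200)),((712,275),(96,220)),((705,310),(97,235)),((690,275),(110,185)),((712,250),(100,185))):
    f=least_squares(lambda P:np.r_[proj("top",P)[0]-tt(*a),proj("scene",P)[0]-ts(*b)],[.55,.2,.07])
    print(f.x.round(4),f.fun.round(1),(M.T@(f.x-e)*1000).round(1))
# flange ring / wrist check: where do points on the tool axis land in scene
for h in(0,.02,.05,.1,.15,.2):
    p=proj("scene",e-[0,0,-h])[0];print(h,((p-[325,165])*[4.4,6]).round(),(((proj("top",e+[0,0,h])[0])-[205,235])*[4.4,6]+[396,0]).round())
```

```text
[0.5384 0.1747 0.1472] [ 0.  0.  0. -0.] [-131.   -59.8    3.1]
[0.5381 0.1755 0.136 ] [ 0.1  0.   0.1 -0. ] [-119.9  -59.1    2.6]
[0.5262 0.1801 0.1157] [ 0.3  0.   0.3 -0. ] [-99.6 -58.4 -10.1]
[0.5386 0.1828 0.1544] [ 0.4  0.1  0.5 -0. ] [-138.3  -52.     0.8]
[0.5466 0.1737 0.163 ] [-0.2 -0.  -0.3  0. ] [-146.8  -58.2   11.2]
0 [187. 439.] [616. 226.]
0.02 [191. 407.] [611. 226.]
0.05 [195. 358.] [603. 227.]
0.1 [204. 271.] [588. 228.]
0.15 [213. 178.] [572. 229.]
0.2 [223.  79.] [553. 231.]
```

Triangulation puts the gripper horizontally on the rib's axis, but the tips look about 25–30 mm above the reported TCP, so they closed above the rib. I'll feel for the rib top with shut fingers.

>>> carry_out(
  targets=[
    [2,0,0,0],
    [2,0,0,0],
    [1,0,0,0],
    [0,0,0,0],
  ],
)

```text
t: 3.53
eef_pos: [0.5537, 0.2324, 0.0108]
tool_rot: [0.248, 1.557, -0.248]
contact_force: [-0.1, -0.4, -0.4]
opening: 0.002
```

>>> carry_out(
  targets=[
    [2,0,0,0],
    [1,0,0,0],
    [0,0,0,0],
  ],
)

```text
t: 3.78
eef_pos: [0.5538, 0.2324, 0.0079]
tool_rot: [0.248, 1.557, -0.248]
contact_force: [0.4, 0.2, -0.0]
opening: 0.003
```

>>> carry_out(
  targets=[
    [2,0,0,0],
    [2,0,0,0],
    [0,0,0,0],
  ],
)

```text
t: 4.03
eef_pos: [0.5537, 0.2324, 0.0038]
tool_rot: [0.248, 1.557, -0.248]
contact_force: [-0.7, -0.8, 0.3]
opening: 0.002
```

>>> carry_out(
  targets=[
    [2,0,0,0],
    [2,0,0,0],
    [0,0,0,0],
  ],
)

```text
t: 4.28
eef_pos: [0.5537, 0.2324, -0.0003]
tool_rot: [0.248, 1.557, -0.248]
contact_force: [-1.2, -0.6, 0.1]
opening: -0.002
```

>>> carry_out(
  targets=[
    [2,0,0,0],
    [2,0,0,0],
    [0,0,0,0],
  ],
)

```text
t: 4.53
eef_pos: [0.5542, 0.2326, -0.002]
tool_rot: [0.248, 1.557, -0.248]
contact_force: [-3.9, -1.1, 13.9]
opening: 0.005
```

Contact was at a reported TCP z of about −0.0015, where the rib top should be at 0.036. The reported TCP therefore reads about 37 mm below the real tips, and from here I'll use touch-referenced heights.

>>> carry_out(
  targets=[
    [-6,0,-1.5,0],
    [0,0,0,0],
    [0,0,0,0],
    [0,0,0,0],
    [0,0,0,0],
    [0,0,0,0],
    [0,0,0,0],
    [0,0,0,0],
    [0,0,0,0],
    [0,0,0,0],
  ],
  fingers=1,
)

```text
t: 5.37
eef_pos: [0.5525, 0.233, 0.0021]
tool_rot: [0.248, 1.557, -0.248]
contact_force: [0.1, -0.2, 0.4]
opening: 1.0
```

>>> carry_out(
  targets=[
    [6,0,0,0],
    [6,0,0,0],
    [6,0,0,0],
    [0,0,0,0],
  ],
)

```text
t: 5.7
eef_pos: [0.5513, 0.2324, -0.0176]
tool_rot: [0.247, 1.559, -0.249]
contact_force: [0.1, 0.8, 1.0]
opening: 0.996
```

>>> carry_out(
  targets=[
    [3,0,0,0],
    [2,0,0,0],
    [0,0,0,0],
  ],
)

```text
t: 5.95
eef_pos: [0.5523, 0.2329, -0.0213]
tool_rot: [0.248, 1.557, -0.248]
contact_force: [0.5, -0.0, -0.3]
opening: 1.001
```

>>> carry_out(
  targets=[
    [0,0,0,0],
    [0,0,0,0],
    [0,0,0,0],
    [0,0,0,0],
    [0,0,0,0],
    [0,0,0,0],
    [0,0,0,0],
  ],
  fingers=-1,
)

```text
t: 6.53
eef_pos: [0.5529, 0.2332, -0.0201]
tool_rot: [0.248, 1.556, -0.247]
contact_force: [-0.9, -0.6, 5.2]
opening: 0.57
```

Gripped: opening 0.57 corresponds to about 48 mm, which fits the 50 mm rib ends. Next I lift it and turn it towards the bracket's heading.

>>> carry_out(
  targets=[
    [-15,0,0,0],
    [-25,0,0,0],
    [-28,0,0,-0.1],
    [-28,0,0,-0.11],
    [-28,0,0,-0.11],
    [-28,0,0,-0.11],
    [-28,0,0,-0.1],
    [-20,0,0,0],
    [0,0,0,0],
  ],
)

```text
t: 7.28
eef_pos: [0.5546, 0.2339, 0.1827]
tool_rot: [-0.166, 1.558, 0.17]
contact_force: [1.4, 0.2, -4.8]
opening: 0.567
```

```bash
cat > bt.py <<'E'
import sys,subprocess
from h import *
# desired cover-origin in bracket coords (mm) with pose p -> reported TCP target; cover underside = TCP z + .0241
P=[.5453,-.2255,.105,.217]
o=tow(P,[float(a) for a in sys.argv[1:4]])[0]
print("cover origin",o.round(4))
subprocess.run(["python3","mv.py",str(o[0]),str(o[1]),str(o[2]-.0241),"1.788"])
E
python3 bt.py 0 0 90
```

```text
t 7.28 pos [0.5546 0.2339 0.1827] jaw 1.7846 q7 1.3 F [ 1.4  0.2 -4.8] open 0.567
shift [  21.9 -447.1 -151.7] norm 473.0 turn -0.0034
cover origin [ 0.5014 -0.2352  0.1829]
```

>>> carry_out(
  targets=[
    [0,-30,-10,0],
    [0,-37,-12.5,0],
    [0,-38,-13,0],
    [0,-38,-13,0],
    [0,-38,-13,0],
    [0,-38,-13,0],
    [0,-38,-13,0],
    [0,-38,-13,0],
    [0,-38,-13,0],
    [0,-37,-13,0],
    [0,-37,-13,0],
    [0,-30,-11,0],
  ],
)

```text
t: 8.28
eef_pos: [0.4956, -0.2289, 0.1764]
tool_rot: [-0.166, 1.569, 0.166]
contact_force: [1.4, -0.5, -4.3]
opening: 0.563
```

>>> carry_out(
  targets=[
    [0,-10,0,0],
    [0,0,0,0],
    [0,0,0,0],
  ],
)

```text
t: 8.53
eef_pos: [0.4991, -0.2352, 0.1768]
tool_rot: [-0.165, 1.568, 0.169]
contact_force: [0.5, 0.8, -4.8]
opening: 0.57
```

```bash
python3 bt.py 0 0 60
python3 - <<'E'
from h import *
for n in("scene","top"): cv2.imwrite(f"pics/{n}_hold.png",cams.grab_frame(n)[:,:,::-1])
E
```

```text
t 8.53 pos [ 0.4991 -0.2352  0.1768] jaw 1.7835 q7 2.21 F [ 0.5  0.8 -4.8] open 0.57
shift [43.8 -0.5 17.4] norm 47.0 turn -0.0045
cover origin [ 0.516 -0.232  0.157]
```

>>> carry_out(
  targets=[
    [17,0,6,-0.0045],
    [17,0,6,0],
    [0,0,0,0],
  ],
)

```text
t: 8.88
eef_pos: [0.5112, -0.2294, 0.1416]
tool_rot: [-0.172, 1.569, 0.179]
contact_force: [-0.8, 0.4, -5.3]
opening: 0.561
```

```bash
python3 bt.py 0 0 60
cat > hold.py <<'E'
from h import *
from fit import draw
P=np.array([.5453,-.2255,.105,.217])
s=read_state();M=R.from_rotvec(s["tool_rot"]).as_matrix();e=s["eef_pos"]
# cover axes: y along tool y, z up, x = y x z
Y=M[:,1];Z=np.array([0,0,1.]);X=np.cross(Y,Z);o=e+[0,0,.0241]
V=np.array([(32,50,8),(32,10000,0)]) 
out=[(32,50),(32,-50),(10,-50),(10,-66),(-10,-66),(-10,-50),(-32,-50),(-32,50),(-10,50),(-10,66),(10,66),(10,50)]
def W(pts,o=o): return np.array([o+X*a/1000+Y*b/1000+Z*c/1000 for a,b,c in pts])
ims=[]
for n,x0,y0,w,h,k in(("top",420,215,110,95,5.4),("scene",115,165,130,95,4.6)):
    im=cams.grab_frame(n)[:,:,::-1];cv2.imwrite(f"pics/{n}_hold.png",im)
    im=(255*(cv2.resize(im[y0:y0+h,x0:x0+w],None,fx=k,fy=k,interpolation=cv2.INTER_CUBIC)/255.)**.6).astype(np.uint8)
    q=lambda u:((u-[x0,y0]+.5)*k-.5).astype(int)
    for z in(0,8): cv2.polylines(im,[q(proj(n,W([(a,b,z) for a,b in out])))],True,(255,0,255),1)
    draw(im,n,x0,y0,k,P,1.13); ims.append(im)
H=max(i.shape[0] for i in ims)
c=np.hstack([cv2.copyMakeBorder(i,0,H-i.shape[0],0,0,cv2.BORDER_CONSTANT) for i in ims])
c=cv2.resize(c,None,fx=798/c.shape[1],fy=798/c.shape[1],interpolation=cv2.INTER_AREA);cv2.imwrite("pics/hold.png",c);print(c.shape)
E
python3 hold.py|tail -1
```

```text
t 8.88 pos [ 0.5112 -0.2294  0.1416] jaw 1.7939 q7 2.21 F [-0.8  0.4 -5.3] open 0.561
shift [ 8.7 -3.6  4.2] norm 10.0 turn 0.0059
cover origin [ 0.516 -0.232  0.157]
(343, 798, 3)
```

View pics/hold.png

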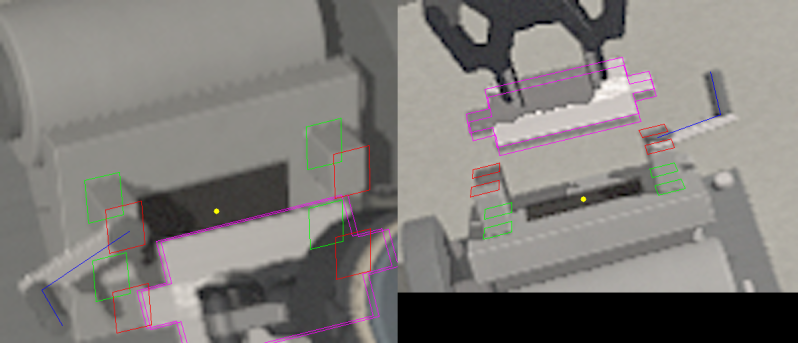

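The overlay matches the held cover closely in both views: level cover at about (480–655, 60–155) in the scene half, and its near edge at (160–350, 200–240) in the top half. The grip model and heights hold. Continuing down the bracket normal.

>>> carry_out(
  targets=[
    [0,0,0,0],
    [0,0,0,0],
  ],
)

```text
t: 9.15
eef_pos: [0.5127, -0.2333, 0.1462]
tool_rot: [-0.172, 1.562, 0.171]
contact_force: [-1.1, -0.2, -5.3]
opening: 0.567
```

```bash
python3 bt.py 0 0 38
```

```text
t 9.15 pos [ 0.5127 -0.2333  0.1462] jaw 1.7898 q7 2.21 F [-1.1 -0.2 -5.3] open 0.567
shift [32.4  0.6 14.5] norm 36.0 turn 0.0018
cover origin [ 0.5267 -0.2296  0.1379]
```

```bash
cat > cov.py <<'E'
from h import *
from scipy.ndimage import map_coordinates
from scipy.optimize import minimize
s=read_state();M=R.from_rotvec(s["tool_rot"]).as_matrix();e=s["eef_pos"]
Y=M[:,1]*[1,1,0];Y/=np.linalg.norm(Y);Z=np.array([0,0,1.]);X=np.cross(Y,Z);o=e+[0,0,.0241]
sx=np.sign(X[0]);X=X*sx;  # X uphill (world +x)
def seg(p,q,n=30):
    t=np.linspace(.08,.92,n)[:,None];return np.array(p)*(1-t)+np.array(q)*t
sy=np.sign(Y[1]);Y=Y*sy  # Y to world +y
sc=[seg((32,-50,z),(32,50,z)) for z in(0,8)]+[seg((32,k,0),(32,k,8)) for k in(50,-50)]
sc+=[seg((32,k*50,8),(10,k*50,8)) for k in(1,-1)]+[seg((10,k*50,0),(10,k*66,0)) for k in(1,-1)]+[seg((10,k*66,0),(10,k*66,8)) for k in(1,-1)]+[seg((10,k*66,8),(-10,k*66,8)) for k in(1,-1)]
tp=[seg((32,50,8),(32,-50,8)),seg((32,50,8),(10,50,8)),seg((10,50,8),(10,66,8)),seg((10,66,8),(-10,66,8))]
E={"scene":np.vstack(sc),"top":np.vstack(tp)};G={}
for n in E:
    g=cv2.cvtColor(cams.grab_frame(n),cv2.COLOR_RGB2LAB)[:,:,0].astype(float)
    g=cv2.GaussianBlur(g,(0,0),.8);G[n]=np.minimum(np.hypot(cv2.Sobel(g,-1,1,0),cv2.Sobel(g,-1,0,1)),100)
def val(d,n):
    P=E[n]/1000;W=o+d+P[:,:1]*X+P[:,1:2]*Y+P[:,2:]*Z
    u=proj(n,W);return map_coordinates(G[n],[u[:,1],u[:,0]],order=1).mean()
rs=[]
rng=np.random.default_rng(1)
for i in range(20):
    d0=rng.normal(size=3)*.003*(i>0)
    r=minimize(lambda d:-val(d/1000,"scene")-val(d/1000,"top"),d0*1000,method="Nelder-Mead",options=dict(initial_simplex=d0*1000+np.vstack([np.zeros(3),np.eye(3)*2])))
    rs.append((r.fun,r.x))
rs.sort(key=lambda a:a[0])
for f,x in rs[:3]:print(round(f,1),"cover-rep offset mm",x.round(1))
print("nominal",round(-val(0,"scene")-val(0,"top"),1))
E
python3 cov.py
```

```text
-191.0 cover-rep offset mm [-2.2 -0.2 -1.7]
-191.0 cover-rep offset mm [-2.2 -0.2 -1.7]
-191.0 cover-rep offset mm [-2.2 -0.2 -1.7]
nominal -182.5
```

```bash
sed -i 's/str(o\[0\]),str(o\[1\]),str(o\[2\]-.0241)/str(o[0]+.002),str(o[1]),str(o[2]-.0241+.001)/; s/\.5453/.5455/' bt.py; python3 bt.py 0 0 38
```

```text
t 9.25 pos [ 0.5125 -0.2334  0.1461] jaw 1.7893 q7 2.21 F [ 0.2 -0.7 -5.6] open 0.562
shift [31.3  0.2 16.8] norm 36.0 turn 0.0013
cover origin [ 0.5269 -0.2296  0.1379]
```

>>> carry_out(
  targets=[
    [10,0,6,0],
    [10,0,5,0],
    [8,0,4,0],
    [3,0,2,0],
    [0,0,0,0],
    [0,0,0,0],
    [0,0,0,0],
  ],
)

```text
t: 9.83
eef_pos: [0.5289, -0.2298, 0.1143]
tool_rot: [-0.172, 1.564, 0.171]
contact_force: [-0.3, -0.5, -4.5]
opening: 0.565
```

```bash
python3 bt.py 0 0 38;python3 bt.py 0 0 16|sed -n 2p; python3 cov.py
```

```text
t 9.83 pos [ 0.5289 -0.2298  0.1143] jaw 1.7892 q7 2.2 F [-0.3 -0.5 -4.5] open 0.565
shift [-0.6  0.2  0.1] norm 1.0 turn 0.0012
cover origin [ 0.5269 -0.2296  0.1379]
shift [18.5  0.2 11.1] norm 22.0 turn 0.0012
-188.6 cover-rep offset mm [-1.9 -0.9 -4.5]
-188.6 cover-rep offset mm [-1.9 -0.9 -4.5]
-188.6 cover-rep offset mm [-1.9 -0.9 -4.5]
nominal -184.2
```

>>> carry_out(
  targets=[
    [4,0,2.4,0],
    [4,0,2.4,0],
    [0,0,0,0],
    [0,0,0,0],
  ],
)

```text
t: 10.27
eef_pos: [0.5317, -0.2289, 0.105]
tool_rot: [-0.172, 1.568, 0.172]
contact_force: [-3.8, -2.2, -8.6]
opening: 0.565
```

>>> carry_out(
  targets=[
    [3,0,1.8,0],
    [2,0,1.2,0],
    [0,0,0,0],
    [0,0,0,0],
  ],
)

```text
t: 10.6
eef_pos: [0.5345, -0.228, 0.1001]
tool_rot: [-0.171, 1.568, 0.173]
contact_force: [-4.4, -1.4, -7.9]
opening: 0.566
```

>>> carry_out(
  targets=[
    [2,0,1.2,0],
    [2,0,1.2,0],
    [0,0,0,0],
    [0,0,0,0],
  ],
)

```text
t: 10.93
eef_pos: [0.5363, -0.2277, 0.0965]
tool_rot: [-0.171, 1.569, 0.173]
contact_force: [-7.0, -2.1, -5.3]
opening: 0.564
```

>>> carry_out(
  targets=[
    [1,0,-1.5,0],
    [1,0,0,0],
    [0,0,0,0],
    [0,0,0,0],
  ],
)

```text
t: 11.27
eef_pos: [0.536, -0.2279, 0.0951]
tool_rot: [-0.171, 1.566, 0.172]
contact_force: [-5.8, -0.9, -4.6]
opening: 0.562
```

>>> carry_out(
  targets=[
    [1.5,0,-0.3,0],
    [1.5,0,-0.3,0],
    [0,0,0,0],
    [0,0,0,0],
  ],
)

```text
t: 11.6
eef_pos: [0.5361, -0.228, 0.0935]
tool_rot: [-0.172, 1.565, 0.173]
contact_force: [-6.5, 0.3, 1.8]
opening: 0.563
```

```bash
python3 bt.py -11.5 0 3; python3 -c "
from cell import read_state as r;s=r();print(s['wrist_torque'])"
```

```text
t 11.6 pos [ 0.5361 -0.228   0.0935] jaw 1.7904 q7 2.2 F [-6.5  0.3  1.8] open 0.563
shift [14.7 -0.   0.2] norm 15.0 turn 0.0024
cover origin [ 0.5343 -0.228   0.1018]
[-0.00838313  1.58159753  0.48361931]
```

>>> carry_out(
  targets=[
    [1.5,0,0,0],
    [1.5,0,0,0],
    [0,0,0,0],
    [0,0,0,0],
  ],
)

```text
t: 11.93
eef_pos: [0.536, -0.2282, 0.0928]
tool_rot: [-0.173, 1.565, 0.173]
contact_force: [-13.4, 1.2, 16.7]
opening: 0.565
```

>>> carry_out(
  targets=[
    [1.5,0,0,0],
    [1.5,0,0,0],
    [0,0,0,0],
    [0,0,0,0],
  ],
)

```text
t: 12.27
eef_pos: [0.5359, -0.2283, 0.0922]
tool_rot: [-0.173, 1.564, 0.174]
contact_force: [-17.6, 3.6, 31.3]
opening: 0.563
```

The force is about normal to the slope: the uphill edge is on the floor and pad friction resists swivelling. I'll ease off and loosen the grip slightly so the cover swivels flat by itself.

>>> carry_out(
  targets=[
    [-3,0,0,0],
    [-2,0,0,0],
    [0,0,0,0],
  ],
)

```text
t: 12.52
eef_pos: [0.5362, -0.2281, 0.0933]
tool_rot: [-0.173, 1.564, 0.172]
contact_force: [-8.0, 0.8, 7.5]
opening: 0.562
```

>>> carry_out(
  targets=[
    [0,0,0,0],
    [0,0,0,0],
    [0,0,0,0],
    [0,0,0,0],
    [0,0,0,0],
  ],
  fingers=0.28,
)

```text
t: 12.93
eef_pos: [0.5377, -0.2277, 0.0916]
tool_rot: [-0.172, 1.562, 0.172]
contact_force: [-0.8, 0.1, -0.6]
opening: 0.641
```

```bash
python3 bt.py -11.5 0 3; python3 -c "
from h import *
for n in('scene','top'): cv2.imwrite(f'pics/{n}_loose.png',cams.grab_frame(n)[:,:,::-1])"
```

```text
t 12.93 pos [ 0.5377 -0.2277  0.0916] jaw 1.7896 q7 2.2 F [-0.8  0.1 -0.6] open 0.641
shift [12.8  0.  -1.5] norm 13.0 turn 0.0016
cover origin [ 0.5343 -0.228   0.1018]
```

>>> carry_out(
  targets=[
    [-5,0,0,0],
    [-15,0,0,0],
    [-25,0,0,0],
    [0,0,0,0],
  ],
)

```text
t: 13.37
eef_pos: [0.5397, -0.2291, 0.1407]
tool_rot: [-0.174, 1.557, 0.169]
contact_force: [0.7, 0.9, 0.2]
opening: 0.644
```

>>> carry_out(
  targets=[
    [0,0,0,0],
    [0,0,0,0],
    [0,0,0,0],
    [0,0,0,0],
    [0,0,0,0],
    [0,0,0,0],
  ],
  fingers=-1,
)

```text
t: 13.87
eef_pos: [0.5364, -0.2276, 0.1356]
tool_rot: [-0.171, 1.565, 0.172]
contact_force: [0.2, -0.4, 0.3]
opening: -0.001
```

```bash
cat > push.py <<'E'
import sys,subprocess
from h import *
P=[.5455,-.2255,.105,.217]
o=tow(P,[float(a) for a in sys.argv[1:4]])[0]
xh=np.array([np.cos(P[3]),np.sin(P[3]),0]);off=float(sys.argv[4])/1000
o=o+xh*off+[.002,0,-.0375]
subprocess.run(["python3","mv.py",*map(str,o),"1.788"])
E
python3 push.py -1 0 45 -11
cat > seat.py <<'E'
# fit cover height above floor (bracket z) and tilt from the scene view, cover in bracket frame
from h import *
from scipy.ndimage import map_coordinates
P=[.5455,-.2255,.105,.217]
def seg(p,q,n=30):
    t=np.linspace(.08,.92,n)[:,None];return np.array(p)*(1-t)+np.array(q)*t
sc=[seg((32,-50,8),(32,50,8)),seg((32,-50,0),(32,50,0)),seg((-32,-50,8),(-32,50,8))]
sc+=[seg((6,-25,32),(6,25,32)),seg((-6,-25,32),(-6,25,32)),seg((6,-25,8),(6,-25,32)),seg((6,25,8),(6,25,32)),seg((6,-25,8),(6,25,8))]
tp=[seg((32,-50,8),(32,50,8)),seg((-32,-50,8),(-32,50,8)),seg((6,-25,32),(6,25,32)),seg((-6,-25,32),(-6,25,32))]
E={"scene":np.vstack(sc),"top":np.vstack(tp)};G={}
for n in E:
    im=cams.grab_frame(n);cv2.imwrite(f"pics/{n}_seat.png",im[:,:,::-1])
    g=cv2.cvtColor(im,cv2.COLOR_RGB2LAB)[:,:,0].astype(float)
    g=cv2.GaussianBlur(g,(0,0),.7);G[n]=np.minimum(np.hypot(cv2.Sobel(g,-1,1,0),cv2.Sobel(g,-1,0,1)),80)
def val(n,dx,z,th):
    W=R.from_euler("y",th).apply(E[n])+[dx,0,z];u=proj(n,tow(P,W))
    return map_coordinates(G[n],[u[:,1],u[:,0]],order=1).mean()
L=[]
for th in np.radians([-10,-5,0,5,10,15,20,30]):
  for z in range(-3,20):
    for dx in(-4,-2,0,2,4):
        a,b=val("scene",dx,z,th),val("top",dx,z,th);L.append((a+b,a,b,round(np.degrees(th)),z,dx))
L.sort(reverse=True)
for l in L[:6]:print([round(float(v),1) for v in l])
for k,m in((1,"scene"),(2,"top")):print(m,[[round(float(v),1) for v in l] for l in sorted(L,key=lambda l:-l[k])[:3]])
E
python3 seat.py
```

```text
t 13.87 pos [ 0.5364 -0.2276  0.1356] jaw 1.7896 q7 2.19 F [ 0.2 -0.4  0.3] open -0.001
shift [ 29.7  -0.3 -23.1] norm 38.0 turn 0.0016
[147.4, 77.1, 70.3, 30.0, 15.0, -4.0]
[145.4, 75.3, 70.2, 30.0, 14.0, -4.0]
[145.2, 75.6, 69.6, 30.0, 16.0, -4.0]
[144.6, 76.7, 67.8, 30.0, 16.0, -2.0]
[143.4, 74.0, 69.4, 30.0, 17.0, -2.0]
[140.9, 76.7, 64.2, 30.0, 15.0, -2.0]
scene [[114.8, 77.4, 37.4, 30.0, 17.0, 4.0], [131.5, 77.3, 54.3, 30.0, 16.0, 0.0], [147.4, 77.1, 70.3, 30.0, 15.0, -4.0]]
top [[147.4, 77.1, 70.3, 30.0, 15.0, -4.0], [145.4, 75.3, 70.2, 30.0, 14.0, -4.0], [145.2, 75.6, 69.6, 30.0, 16.0, -4.0]]
```

The fit puts the cover still level, with its uphill edge on the floor and the ears on the clips. Before pressing the rib, I'll push down on the plate's downhill edge with shut fingers to swivel it flat.

```bash
sed -i 's/-.0375\]/-.0375+float((sys.argv+["0"])[5] if len(sys.argv)>5 else 0)\/1000]/' push.py; python3 push.py -3 0 15 -36 14
```

```text
t 13.97 pos [ 0.5366 -0.2277  0.1358] jaw 1.7895 q7 2.19 F [ 0.  -0.5 -0.3] open -0.0
shift [ 42.9  -0.1 -34.9] norm 55.0 turn 0.0015
```

>>> carry_out(
  targets=[
    [0,0,-20,0],
    [0,0,-15,0],
    [0,0,0,0],
    [15,0,0,0],
    [15,0,0,0],
    [8,0,0,0],
    [0,0,0,0],
    [0,0,0,0],
  ],
)

```text
t: 14.63
eef_pos: [0.5029, -0.2352, 0.098]
tool_rot: [-0.172, 1.564, 0.172]
contact_force: [0.5, -0.0, 0.7]
opening: -0.003
```

```bash
python3 push.py -3 0 15 -36 8
```

```text
t 14.63 pos [ 0.5029 -0.2352  0.098 ] jaw 1.7898 q7 2.23 F [ 0.5 -0.   0.7] open -0.003
shift [11.  -0.1 -0.4] norm 11.0 turn 0.0018
```

>>> carry_out(
  targets=[
    [5,0,0,0],
    [4,0,0,0],
    [2,0,0,0],
    [0,0,0,0],
  ],
)

```text
t: 14.97
eef_pos: [0.5026, -0.2354, 0.087]
tool_rot: [-0.172, 1.564, 0.172]
contact_force: [0.0, -0.2, -0.4]
opening: 0.002
```

>>> carry_out(
  targets=[
    [2,0,0,0],
    [2,0,0,0],
    [0,0,0,0],
  ],
)

```text
t: 15.22
eef_pos: [0.5028, -0.2355, 0.0832]
tool_rot: [-0.172, 1.563, 0.171]
contact_force: [-0.0, 0.3, 1.7]
opening: 0.002
```

>>> carry_out(
  targets=[
    [2,0,0,0],
    [2,0,0,0],
    [0,0,0,0],
  ],
)

```text
t: 15.47
eef_pos: [0.5028, -0.2356, 0.079]
tool_rot: [-0.172, 1.563, 0.171]
contact_force: [-0.6, 0.0, 1.5]
opening: 0.005
```

>>> carry_out(
  targets=[
    [2,0,0,0],
    [2,0,0,0],
    [0,0,0,0],
  ],
)

```text
t: 15.72
eef_pos: [0.5021, -0.235, 0.0744]
tool_rot: [-0.171, 1.565, 0.172]
contact_force: [-0.2, 0.1, 0.4]
opening: -0.002
```

>>> carry_out(
  targets=[
    [2,0,0,0],
    [2,0,0,0],
    [0,0,0,0],
  ],
)

```text
t: 15.97
eef_pos: [0.5019, -0.2351, 0.0704]
tool_rot: [-0.171, 1.565, 0.172]
contact_force: [-0.5, -0.1, 0.1]
opening: 0.007
```

```bash
python3 seat.py
```

```text
[127.3, 69.0, 58.3, -10.0, 17.0, 2.0]
[127.1, 68.4, 58.7, -10.0, 16.0, 2.0]
[125.9, 68.3, 57.7, -10.0, 18.0, 4.0]
[125.6, 66.5, 59.0, -10.0, 19.0, 4.0]
[124.8, 64.5, 60.4, -5.0, 19.0, 2.0]
[124.0, 63.7, 60.4, -5.0, 14.0, -2.0]
scene [[123.9, 69.1, 54.9, -10.0, 17.0, 4.0], [122.2, 69.1, 53.1, -10.0, 16.0, 0.0], [113.8, 69.0, 44.8, -10.0, 16.0, -2.0]]
top [[112.9, 52.4, 60.6, -5.0, 11.0, -4.0], [123.1, 62.7, 60.4, -5.0, 17.0, 0.0], [124.0, 63.7, 60.4, -5.0, 14.0, -2.0]]
```

The cover has tipped to roughly parallel with the bed (fit: −5 to −10°, z about 16), resting on the clips. Next I press on the rib top along the bracket normal.

>>> carry_out(
  targets=[
    [-20,0,-10,0],
    [-30,0,-5,0],
    [-20,0,0,0],
    [0,0,0,0],
    [0,0,0,0],
  ],
)

```text
t: 16.48
eef_pos: [0.4887, -0.2389, 0.1423]
tool_rot: [-0.172, 1.561, 0.171]
contact_force: [0.1, -0.3, -0.8]
opening: -0.0
```

```bash
python3 seat.py; python3 push.py -3 0 53 -8
```

```text
[117.3, 68.4, 48.9, -10.0, 17.0, 2.0]
[117.0, 67.2, 49.8, -10.0, 18.0, 2.0]
[115.9, 67.6, 48.3, -10.0, 16.0, 0.0]
[114.8, 68.2, 46.6, -10.0, 17.0, 0.0]
[113.3, 65.3, 48.0, -10.0, 19.0, 4.0]
[112.5, 62.2, 50.3, -5.0, 18.0, 0.0]
scene [[117.3, 68.4, 48.9, -10.0, 17.0, 2.0], [109.0, 68.4, 40.6, -10.0, 16.0, -2.0], [94.8, 68.2, 26.6, -10.0, 16.0, -4.0]]
top [[104.8, 51.9, 52.9, 10.0, 4.0, -4.0], [100.5, 48.0, 52.5, 10.0, 7.0, -2.0], [99.5, 47.2, 52.3, 10.0, 13.0, 2.0]]
t 16.58 pos [ 0.4873 -0.2382  0.1404] jaw 1.7898 q7 2.23 F [0.  0.8 0.4] open 0.001
shift [28.4 -0.7 24.4] norm 37.0 turn 0.0018
```

>>> carry_out(
  targets=[
    [0,0,12,0],
    [0,0,12.4,0],
    [14,0,0,0],
    [14,0,0,0],
    [0,0,0,0],
  ],
)

```text
t: 17.0
eef_pos: [0.5112, -0.2317, 0.1099]
tool_rot: [-0.171, 1.569, 0.175]
contact_force: [-0.7, 0.1, -0.9]
opening: 0.001
```

>>> carry_out(
  targets=[
    [1.7,0,1,0],
    [1.7,0,1,0],
    [1.7,0,1,0],
    [0,0,0,0],
  ],
)

```text
t: 17.33
eef_pos: [0.5152, -0.2327, 0.1083]
tool_rot: [-0.172, 1.563, 0.172]
contact_force: [0.7, -0.2, 0.3]
opening: 0.001
```

>>> carry_out(
  targets=[
    [1.7,0,1,0],
    [1.7,0,1,0],
    [0,0,0,0],
  ],
)

```text
t: 17.58
eef_pos: [0.5161, -0.2328, 0.1049]
tool_rot: [-0.172, 1.565, 0.171]
contact_force: [-2.8, -0.6, 3.4]
opening: 0.002
```

>>> carry_out(
  targets=[
    [1.7,0,1,0],
    [1.7,0,1,0],
    [0,0,0,0],
  ],
)

```text
t: 17.83
eef_pos: [0.5182, -0.2326, 0.1022]
tool_rot: [-0.172, 1.564, 0.171]
contact_force: [-4.8, -0.9, 8.3]
opening: 0.0
```

>>> carry_out(
  targets=[
    [1.7,0,1,0],
    [1.7,0,1,0],
    [0,0,0,0],
  ],
)

```text
t: 18.08
eef_pos: [0.5224, -0.2322, 0.1008]
tool_rot: [-0.172, 1.559, 0.17]
contact_force: [-0.9, 0.7, 12.6]
opening: -0.003
```

>>> carry_out(
  targets=[
    [1.7,0,1,0],
    [1.7,0,1,0],
    [0,0,0,0],
  ],
)

```text
t: 18.33
eef_pos: [0.5283, -0.2306, 0.0974]
tool_rot: [-0.175, 1.553, 0.171]
contact_force: [-0.2, -0.1, 0.3]
opening: 0.002
```

```bash
python3 seat.py; python3 push.py -3 0 32 -8
```

```text
[111.9, 54.4, 57.5, 0.0, 2.0, 0.0]
[111.8, 54.9, 56.8, -5.0, 1.0, 2.0]
[110.7, 54.3, 56.4, -5.0, 0.0, 2.0]
[110.5, 53.7, 56.8, 0.0, 1.0, 0.0]
[110.5, 52.7, 57.7, 0.0, 0.0, -2.0]
[110.1, 53.3, 56.8, -5.0, -1.0, 0.0]
scene [[107.7, 55.0, 52.8, -5.0, 1.0, 4.0], [111.8, 54.9, 56.8, -5.0, 1.0, 2.0], [109.6, 54.8, 54.7, -5.0, 0.0, 0.0]]
top [[106.6, 48.2, 58.4, 0.0, -3.0, -4.0], [108.8, 50.7, 58.1, 0.0, -1.0, -2.0], [110.5, 52.7, 57.7, 0.0, 0.0, -2.0]]
t 18.43 pos [ 0.5264 -0.2308  0.0962] jaw 1.7904 q7 2.21 F [4.3 1.  6.5] open -0.001
shift [ 2.5  0.7 -4.8] norm 5.0 turn 0.0024
```

The cover has snapped through the clips: the fit gives z of 0–2 mm and tilt about 0. I'll re-press near both rib ends to make sure both ears are home.

>>> carry_out(
  targets=[
    [-8,0,-5,0],
    [0,18,-3,0],
    [0,0,0,0],
    [3.4,0,2,0],
    [3.4,0,2,0],
    [0,0,0,0],
    [0,0,0,0],
  ],
)

```text
t: 19.02
eef_pos: [0.5145, -0.2146, 0.095]
tool_rot: [-0.171, 1.565, 0.172]
contact_force: [-0.5, 0.4, 0.5]
opening: -0.0
```

>>> carry_out(
  targets=[
    [1.7,0,1,0],
    [1.7,0,1,0],
    [0,0,0,0],
    [0,0,0,0],
  ],
)

```text
t: 19.35
eef_pos: [0.516, -0.2146, 0.0932]
tool_rot: [-0.171, 1.565, 0.171]
contact_force: [-4.1, -0.2, 8.7]
opening: -0.006
```

>>> carry_out(
  targets=[
    [1.7,0,1,0],
    [1.7,0,1,0],
    [0,0,0,0],
    [0,0,0,0],
  ],
)

```text
t: 19.68
eef_pos: [0.5161, -0.2146, 0.0927]
tool_rot: [-0.17, 1.568, 0.171]
contact_force: [-15.0, 2.6, 31.1]
opening: 0.003
```

>>> carry_out(
  targets=[
    [-8,0,-4.5,0],
    [0,-20,0,0],
    [0,-16,0,0],
    [0,0,0,0],
    [4,0,2.3,0],
    [4,0,2.2,0],
    [0,0,0,0],
    [0,0,0,0],
  ],
)

```text
t: 20.35
eef_pos: [0.5244, -0.2505, 0.0928]
tool_rot: [-0.172, 1.567, 0.17]
contact_force: [-13.6, -0.8, 28.9]
opening: -0.003
```

Both rib ends stop hard at the same height under about 30 N. I'll back off, confirm the seating and locate the keeper post.

>>> carry_out(
  targets=[
    [-30,0,-10,0],
    [-40,0,0,0],
    [-40,0,0,0],
    [0,0,0,0],
    [0,0,0,0],
  ],
)

```text
t: 20.77
eef_pos: [0.5184, -0.25, 0.2011]
tool_rot: [-0.174, 1.559, 0.172]
contact_force: [-0.8, -0.1, -0.4]
opening: -0.001
```

```bash
python3 seat.py
python3 - <<'E'
from h import *
P=[.5455,-.2255,.105,.217]
T=[400+178.5/5-.5,195+548.5/5-.5];S=[110+538.5/5-.5,180+43.5/5-.5]
pt=lambda a:tow(P,(28-55*np.cos(a),62.5+55*np.sin(a),73))[0]
for a in np.arange(.9,1.5,.06):print(round(a,2),(proj("top",pt(a))[0]-T).round(1),(proj("scene",pt(a))[0]-S).round(1))
f=least_squares(lambda X:np.r_[proj("top",X)[0]-T,proj("scene",X)[0]-S],[.5,-.1,.17])
r,o=brk(P);print(f.x.round(4),f.fun.round(1),(r.inv().apply(f.x-o)*1000).round(1))
s=read_state();print(s["eef_pos"],s["t"])
E
```

```text
[102.6, 45.4, 57.2, 0.0, 2.0, 0.0]
[102.1, 45.4, 56.6, 0.0, 0.0, -2.0]
[100.7, 44.0, 56.8, 0.0, -1.0, -2.0]
[100.6, 45.7, 54.9, 0.0, 1.0, 0.0]
[99.4, 43.1, 56.3, 0.0, 3.0, 0.0]
[98.7, 45.8, 52.9, 0.0, 1.0, -2.0]
scene [[73.9, 48.8, 25.1, -10.0, 0.0, -2.0], [78.6, 48.8, 29.8, -10.0, 1.0, 2.0], [94.8, 48.8, 46.0, -5.0, 1.0, 2.0]]
top [[86.1, 28.5, 57.6, 0.0, 8.0, 4.0], [92.8, 35.4, 57.4, 0.0, 5.0, 2.0], [102.6, 45.4, 57.2, 0.0, 2.0, 0.0]]
0.9 [5.8 4.3] [-4.5 -0.4]
0.96 [4.6 3.4] [-3.5 -0.4]
1.02 [3.5 2.4] [-2.6 -0.4]
1.08 [2.5 1.4] [-1.7 -0.3]
1.14 [1.6 0.3] [-0.9 -0.2]
1.2 [ 0.8 -0.9] [-0.2 -0.1]
1.26 [ 0.1 -2.1] [0.4 0. ]
1.32 [-0.5 -3.4] [1.  0.2]
1.38 [-1.1 -4.7] [1.5 0.4]
1.44 [-1.5 -6.1] [1.9 0.6]
[ 0.4903 -0.1201  0.17  ] [0.2 0.  0.2 0. ] [  5.5 114.9  71.9]
[ 0.51612761 -0.24930536  0.19769435] 20.8667
```

The seating fit agrees: tilt 0, z of 0–2 mm, offset of 2 mm or less. The keeper angle is about 1.18, and the triangulated post top is at bracket (5.5, 114.9, 71.9) against an expected z of 73. Now I plan the sweep.

```bash
cat > keep.py <<'E'
from h import *
P=[.5455,-.2255,.105,.217]
s=read_state();M=R.from_rotvec(s["tool_rot"]).as_matrix();cur=s["eef_pos"].copy()
def tgt(a,d,z): return tow(P,(28-55*np.cos(a)+d*np.sin(a),62.5+55*np.sin(a)+d*np.cos(a),z))[0]+[.002,0,-.0375]
w=[("over",tgt(1.18,30,50)+[0,0,.05]),("start",tgt(1.18,30,50)),("touch",tgt(1.18,20,50))]+[(f"{a:.2f}",tgt(a,20,50)) for a in np.arange(1.03,-.04,-.15)]
for n,p in w:
    print(n,((p-cur)*1000@M).round(1));cur=p
E
python3 keep.py
```

```text
over [ 19.7 141.1  41.4]
start [50.  -0.1  0.1]
touch [ 4.6 -3.8 -8. ]
1.03 [ 4.4 -1.  -7.5]
0.88 [ 4.2 -2.3 -7.3]
0.73 [ 4.  -3.5 -6.9]
0.58 [ 3.7 -4.7 -6.4]
0.43 [ 3.3 -5.8 -5.7]
0.28 [ 2.8 -6.7 -4.9]
0.13 [ 2.3 -7.5 -4. ]
-0.02 [ 1.7 -8.1 -3. ]
```

>>> carry_out(
  targets=[
    [0,30,9,0],
    [0,37,11,0],
    [0,37,11,0],
    [0,37,10.4,0],
    [10,0,0,0],
    [10,0,0,0],
    [0,0,0,0],
    [0,0,0,0],
  ],
)

```text
t: 21.53
eef_pos: [0.525, -0.1053, 0.177]
tool_rot: [-0.17, 1.568, 0.17]
contact_force: [-0.4, 0.2, 0.3]
opening: 0.001
```

```bash
python3 keep.py|head -2
```

```text
over [-1.1  2.6  1.2]
start [50.  -0.   0.2]
```

>>> carry_out(
  targets=[
    [10,2.6,1.2,0],
    [14,0,0,0],
    [14,0,0,0],
    [11,0,0,0],
    [0,0,0,0],
    [0,0,0,0],
  ],
)

```text
t: 22.03
eef_pos: [0.5267, -0.1018, 0.1293]
tool_rot: [-0.171, 1.565, 0.171]
contact_force: [0.1, 0.3, 0.6]
opening: 0.0
```

>>> carry_out(
  targets=[
    [2.3,-1.9,-4,0],
    [2.3,-1.9,-4,0],
    [2.2,-0.5,-3.7,0],
    [2.2,-0.5,-3.8,0],
    [0,0,0,0],
  ],
)

```text
t: 22.45
eef_pos: [0.5119, -0.1098, 0.1207]
tool_rot: [-0.171, 1.565, 0.171]
contact_force: [0.7, -0.7, 0.9]
opening: -0.002
```

Run:
```python
from h import *
P=[.5455,-.2255,.105,.217];s=read_state();r,o=brk(P)
print("tip in bracket",(r.inv().apply(s["eef_pos"]-[.002,0,-.0375]-o)*1000).round(1),s["contact_force"].round(1))
```

```text
tip in bracket [ 18.1 120.6  51. ] [ 0.7 -0.7  0.9]
```

>>> carry_out(
  targets=[
    [2.2,-1.2,-3.7,0],
    [2.2,-1.2,-3.7,0],
    [2,-1.7,-3.5,0],
    [2,-1.8,-3.4,0],
    [1.9,-2.3,-3.2,0],
    [1.8,-2.4,-3.2,0],
    [0,0,0,0],
  ],
)

```text
t: 23.03
eef_pos: [0.4939, -0.1249, 0.1082]
tool_rot: [-0.171, 1.566, 0.171]
contact_force: [-0.5, -0.0, 0.1]
opening: 0.002
```

>>> carry_out(
  targets=[
    [1.7,-2.9,-2.9,0],
    [1.6,-2.9,-2.8,0],
    [1.4,-3.3,-2.5,0],
    [1.4,-3.4,-2.4,0],
    [0,0,0,0],
  ],
)

```text
t: 23.45
eef_pos: [0.4874, -0.1398, 0.1026]
tool_rot: [-0.171, 1.564, 0.17]
contact_force: [0.5, -0.5, 0.8]
opening: -0.0
```

```bash
cat > kc.py <<'E'
from h import *
P=[.5455,-.2255,.105,.217];s=read_state();r,o=brk(P)
print("t",s["t"],"tip in bracket",(r.inv().apply(s["eef_pos"]-[.002,0,-.0375]-o)*1000).round(1),s["contact_force"].round(1))
# post angle by rendering score: dark post along its axis vs initial picture
for n in("scene","top"):
    im=cams.grab_frame(n);cv2.imwrite(f"pics/{n}_k{s['t']:.0f}.png",im[:,:,::-1]);g=im.max(2).astype(float)
    L=[]
    for a in np.arange(-.1,1.5,.05):
        zs=np.linspace(43,70,15);u=proj(n,tow(P,[(28-55*np.cos(a),62.5+55*np.sin(a),z) for z in zs])).round().astype(int)
        L.append((round(float(g[u[:,1],u[:,0]].mean()),0),round(float(a),2)))
    print(n,sorted(L)[:5])
    b=[]
    for a in np.arange(-.1,1.5,.05):
        rs=np.linspace(10,45,20);u=proj(n,tow(P,[(28-q*np.cos(a),62.5+q*np.sin(a),39) for q in rs])).round().astype(int)
        b.append((round(float(g[u[:,1],u[:,0]].mean()),0),round(float(a),2)))
    print("  bar bright",sorted(b)[::-1][:4])
E
python3 kc.py
```

```text
t 23.45 tip in bracket [-17.3  96.6  50.5] [ 0.5 -0.5  0.8]
scene [(25.0, 0.45), (36.0, 0.5), (37.0, 0.4), (41.0, 0.3), (44.0, 0.35)]
  bar bright [(139.0, 0.95), (138.0, 0.8), (137.0, 1.2), (137.0, 1.1)]
top [(28.0, 0.7), (29.0, 0.65), (29.0, 0.75), (31.0, 0.6), (34.0, -0.1)]
  bar bright [(113.0, 0.7), (112.0, 0.75), (110.0, 0.85), (110.0, 0.8)]
```

>>> carry_out(
  targets=[
    [1.2,-3.8,-2,0],
    [1.1,-3.7,-2,0],
    [0.9,-4,-1.5,0],
    [0.8,-4.1,-1.5,0],
    [0,0,0,0],
    [0,0,0,0],
  ],
)

```text
t: 24.05
eef_pos: [0.4833, -0.1558, 0.0984]
tool_rot: [-0.171, 1.565, 0.171]
contact_force: [-0.5, 0.4, -0.6]
opening: -0.0
```

```bash
python3 kc.py
```

```text
t 24.05 tip in bracket [-25.8  81.9  50.6] [-0.5  0.4 -0.6]
scene [(40.0, 0.1), (42.0, -0.05), (43.0, 0.05), (45.0, 0.0), (47.0, 0.2)]
  bar bright [(129.0, 1.25), (128.0, 1.45), (128.0, 1.4), (128.0, 1.35)]
top [(27.0, 0.35), (28.0, 0.3), (30.0, 0.25), (30.0, 0.4), (31.0, 0.45)]
  bar bright [(116.0, 0.25), (115.0, 0.3), (114.0, 0.2), (110.0, 0.35)]
```

The bar follows: bright-bar match went from 0.70 to 0.25 rad. I'll continue in −y until the stop is felt.

>>> carry_out(
  targets=[
    [0.3,-3,-0.5,0],
    [0.3,-3,-0.5,0],
    [0,-3,0,0],
    [0,0,0,0],
  ],
)

```text
t: 24.48
eef_pos: [0.483, -0.1571, 0.0976]
tool_rot: [-0.165, 1.569, 0.183]
contact_force: [-4.8, 14.3, 7.3]
opening: 0.0
```

>>> carry_out(
  targets=[
    [0,-2,0,0],
    [0,-2,0,0],
    [0,0,0,0],
  ],
)

```text
t: 24.73
eef_pos: [0.4829, -0.1574, 0.0974]
tool_rot: [-0.163, 1.571, 0.188]
contact_force: [-6.0, 21.8, 11.7]
opening: -0.003
```

```bash
python3 kc.py
```

```text
t 24.7333 tip in bracket [-27.   80.4  50.1] [-6.  21.8 11.7]
scene [(35.0, 0.1), (40.0, 0.05), (40.0, 0.15), (44.0, -0.05), (46.0, 0.0)]
  bar bright [(129.0, 1.45), (129.0, 1.4), (129.0, 1.35), (129.0, 1.3)]
top [(25.0, 0.35), (27.0, 0.25), (27.0, 0.3), (27.0, 0.4), (29.0, 0.15)]
  bar bright [(122.0, 0.2), (118.0, 0.15), (116.0, 0.25), (114.0, 0.3)]
```

The stop is felt: about 22 N against −y with the tip where a closed post would be. I'll withdraw and measure the bar angle unobstructed.

>>> carry_out(
  targets=[
    [0,8,0,0],
    [0,10,0,0],
    [0,8,0,0],
    [-20,0,0,0],
    [-40,0,0,0],
    [-40,0,0,0],
    [0,20,-30,0],
    [0,25,-30,0],
    [0,25,-30,0],
    [0,25,-30,0],
    [0,0,0,0],
  ],
)

```text
t: 25.75
eef_pos: [0.3353, -0.0743, 0.1967]
tool_rot: [-0.172, 1.569, 0.175]
contact_force: [-0.3, 0.2, -0.6]
opening: 0.005
```

```bash
python3 kc.py; python3 seat.py|head -4
python3 - <<'E'
from h import *
import glob
P=[.5455,-.2255,.105,.217]
a=cv2.imread("pics/top_seat.png").max(2);b=cv2.imread("pics/top0.png").max(2)
# ascii of the keeper region, top view (rectangle around pivot)
c=proj("top",tow(P,[(28,62.5,39),(-27,62.5,39),(-27,62.5,73)])).round().astype(int);print(c.tolist())
x0,y0=c[:,0].min()-16,c[:,1].min()-8
print("x0,y0",x0,y0)
for r in range(y0,y0+46):print("".join(" .:-=+*#%@"[min(9,int(v)//22)] for v in a[r,x0:x0+44]))
E
```

```text
t 25.75 tip in bracket [-86.7 193.3 199.3] [-0.3  0.2 -0.6]
scene [(47.0, -0.05), (59.0, -0.1), (65.0, 0.0), (74.0, 0.05), (82.0, 0.1)]
  bar bright [(127.0, 1.25), (126.0, 1.45), (126.0, 1.4), (126.0, 1.35)]
top [(44.0, -0.05), (48.0, -0.1), (53.0, 0.0), (58.0, 0.05), (60.0, 0.1)]
  bar bright [(118.0, 0.2), (117.0, 0.15), (115.0, 0.1), (114.0, 0.25)]
[103.5, 46.8, 56.7, 0.0, 2.0, 0.0]
[103.1, 46.9, 56.2, 0.0, 0.0, -2.0]
[101.7, 47.2, 54.6, 0.0, 1.0, 0.0]
[101.7, 45.3, 56.4, 0.0, -1.0, -2.0]
[[455, 279], [457, 302], [464, 312]]
x0,y0 439 271
=====--==--------==--------=++++++++++++++++
=====---=---=======:---------==+++++++++++**
=====---===========-----------=+++++++******
=====---====+==-=-==-----------=++********++
=====----==++=-:::--:-----------+#****++====
=====----==+=-:::::::-----------=++++=======
======---===--::::::::---------:-===========
=======--==--:::::::::----------============
=======--==--:::::::::----------+===========
========-==::::::::::::--------=+===========
===========-::::::::::---------=++=======+++
===========-:::::::::----------=+++==+++++++
===========
[... 818 characters left out ...]
::::::::::::::::::-------
=+===========++=::::..:::::::--:::----------
===========-==+-:::::.:-==--:---------------
==============+-:::::..:--------------------
================::::::..:-------------------
-===============:::::::.::------------------
-=+========-----:::::::...:-----------------
--+====----------:::::::..:-----------------
--=--------------::::::::..:----------------
------------------:::::::::::------------===
-------------------::::::::::--------=======
-------------------::::::::::-:-============
--------------------:::::::-====+======+++==
----------------------::::-==+++========++==
---------------------==--====++=========++++
-----------------============+=======+===+++
```

Both views put the post at 0 rad within 0.05, and the cover fit is unchanged at tilt 0. The rib contact height works out to 30.5 mm above the floor, against 32 mm nominal when home. Handing in.

```bash
python3 -c "
from cell import workorder;print(workorder.job_done())"
```

```text
the job is handed in; nothing more can be done
None
```

I pressed the eared cover into the bracket, let go of it, then swung the keeper bar closed over the +y slot. The job was handed in at about 26 s with the arm clear of everything.

**How it went:**
- **First grasp missed:** the real fingertips sit about 37 mm above the reported tool point. I found the true height by touching the rib, then gripped the rib by its ends.
- **Cover would not swivel:** it stayed level in the grip instead of turning to the slope. I let go of it in the slots, pushed its downhill edge flat, and pressed the rib with shut fingers until both ears snapped past the clips.

**Last checks:**
- **Cover:** pressing either rib end with about 30 N stopped hard at the same height. That height works out to 30.5 mm above the floor against 32 mm nominal, which is within my measurement error. The two-view fit gave no tilt, 0–2 mm above the floor, and up to 2 mm off along the slope.
- **Keeper:** I felt a firm stop at about 22 N. With the arm away, the post matched 0 rad within 0.05 in both views.

**Disagreements:**
- **Bar brightness:** a cruder check in the top view suggested the bar was at 0.1–0.2 rad, and the same check in the scene view made no sense. I went with the post match and the firm stop.
- **Cover position:** the image-measured height of the held cover differed from the reported pose by 2–4 mm.
- **Bystanders:** I did not touch the plain plate, the bowl or the rings on purpose, but I did not check them in a final picture.

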